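# Clear, pack and latch the seed box

### The arm

A 7-joint arm with a two-finger parallel gripper is mounted at the origin on the work surface. World frame = base frame: x ahead of the robot, y to its left, z up, the work surface at z = 0. Lengths are in m, angles in rad, forces in N, time in s.
With the tool pointing down it reaches from about 0.425 to 0.95 m from the base axis. Payload 16.7 kg.
Tool frame: the origin (TCP) lies midway between the tips of the shut fingers; the grasp point (between the pads) lies 19 mm behind it; z points along the fingers, y is the line along which they close (so a half turn about z gives the same grasp; the last joint's range is limited). The gripper opens to 94 mm and grips with 3 to 60 N. Pads are 16 mm wide; open, the fingers measure 119 mm over their backs; the gripper's body (75 mm by 177 mm) begins 78 mm behind the grasp point.
Start: joints at [1.133, 0.426, 0.074, 1.606, -0.034, 1.111, -0.067], TCP at [0.192, -0.647, 0.205] pointing down, gripper open.
Joint ranges: [-2.85, 2.85], [-0.5, 2.14], [-1.23, 1.37], [0.21, 2.46], [-1.02, 4.16], [0.16, 2.05], [-2.73, 2.73]. Speed limits (rad/s): [1.89, 1.89, 2.39, 2.39, 3.01, 3.01, 3.01].

### API

Orientations are given as a unit quaternion [w, x, y, z].
In Python, from plant import arm, cams gives the robot as it stands. The module is installed in compiled form; this text tells all that it offers.
- The arm moves only by the tool send_rows, never from a script. Its argument "plan" is a list of rows, each a list of 6 numbers: the shift along the tool's x, y, z normalised to -1 to 1, where 1 is 0.3 m, then the turn, a rotation vector about the tool's x, y, z normalised to -1 to 1, where 1 is 180 degrees. In form: [[dx, dy, dz, rx, ry, rz], ...]. A call has 1 to 20 rows; each row shifts and turns the commanded pose from where the row before left it, along the tool's axes as they then stand; what a row does not reach is not made up. A row lasts 1/8 s, in which the tool goes at most 62.5 mm and 10.7 degrees, less where a joint would pass 70% of its speed; a pose out of reach is approached as far as the arm can. A call with a number of a shift or a turn outside -1 to 1 is refused whole. A call with a gripper value outside its range is refused whole. "claw" is the opening, from -1 (shut) to 1 (fully open), set as the call begins (left out, the last holds). The fingers move at their own pace and stop on an object; "grip_force" is the grip in N (left out, the last holds). Time passes only in rows, so rows that do not move let the fingers close. It gives the time, the measured TCP pose, the force, the opening and the grip force at its end, in the units of the state.
- arm.state(): the state, without advancing time (a new reading comes with each control period).
- cams.snapshot(name): name is "side" or "top"; returns a dict with "pixels" (480x640x3 uint8, red, green, blue), "fx", "fy", "cx", "cy" (pixels), "pose" (4x4, takes a point from camera to world coordinates). Camera axes: x right, y up, looking along -z (the intrinsics and any distortion apply to the point x, -y, -z); pixel columns grow to the right and rows downward; lengths in m; the calibration is good to about 2 mm. A picture is of the moment at which its call begins. There is no depth.
- arm.job_done(): hands the job in; it is judged then, once.
The state is a dict: "time_s": time; "joints": joint angles; "joint_velocities": joint speeds; "effort": joint torques, N m; "tcp_pos": TCP position; "tool_rot": TCP orientation; "force": force on the tool from outside, world axes, zero at the start; "torque": the same for the moment, N m; "gripper_width": finger opening in m; "gripper_force": force on a finger pad.
Only numpy, scipy, OpenCV 4.12 (cv2) and the standard library are available. Lean on these libraries where they do the work, as an engineer would, in place of code of your own. Each camera call takes 0.05 s, during which the arm holds its last target. There are 200 camera calls.

### The job

The hammer lying across the green seed box and the watering rose inside it are in the way: first lay both on the black rubber mat. Then stand all the seed tins from the cork board upright in the box, shut the lid, and only then swing the brass hook in over it until it is fully home in its keeper. Leave everything else on the cabinet top where it stands.

Things in the scene. Friction and masses are not known exactly. Their poses are not given: they have to be found in the camera images.
- seed_box: green steel box fixed to the top, outside 170 (x) x 250 (y) x 90 tall, walls and floor 5 thick, open above; origin at the centre of its underside, x pointing away from the robot towards the lid's hinge, front wall on the -x side. On the front, at the rim, a bracket carries a swinging hook.
- lid (a joint): hinge of the box's lid: 0 = shut flat on the rim, grows as it opens upward and away from the robot, 1.8 = stop; it stands stiffly (about 2.5 N at its edge) wherever it is left
- lid_hinge (a point): a point on the lid's hinge line, middle of the box's rear (+x) rim, 90 above the box's underside; the hinge line runs along the box's y
- lid_edge (a point): middle of the lid's free edge, mid-thickness, 175 from the hinge; the lid is a plate 256 wide and 8 thick, lower face level with the rim when shut. A brass keeper 24 wide in y and 20 in x stands 20 above the upper face, 95 from the hinge and 34 to the -y side
- hook (a joint): pivot of the flat brass hook, turning about the vertical: 0 = swung in over the shut lid, pointing along the box's +x and fully home against the brass keeper (its stop); grows anticlockwise from above as it swings out, pointing to the box's +y at 1.57; it stays where it is left (about 1 N at the knob)
- hook_pivot (a point): on the hook's vertical pivot axis, underside of the hook, 101 above the box's underside; in the box's frame at x -120, y -30. Hook arm 16 wide, 6 thick, reaching 120 from the pivot
- hook_knob (a point): middle of the hook's red upright knob, a round post 16 dia, 32 tall, 65 from the pivot; this point is 123 above the box's underside and 16 below the knob's top
- tool_mat: black rubber mat fixed on the top, 320 (its x) x 210 (its y) x 4 thick, to the left or right of the box; origin at the centre of its underside
- cork_board: cork board fixed on the top, 300 (its x) x 210 (its y) x 4 thick, on the other side of the box from the mat; the seed tins stand on it; origin at the centre of its underside
- hammer: steel claw hammer 300 long, lying flat across the side rims of the box; origin on its underside at mid-length, x along the handle towards the head, z up. Handle: rubber grip 28 wide from x -150 to 0, steel shank 20 wide from x 0 to 120, 25 thick; head at x 120 to 150, 100 wide in y
- hammer_grip (a point): point in the hammer's shank near its centre of mass, 60 from mid-length towards the head, 12 above its underside
- hammer_head (a point): centre of the hammer's head, 135 from mid-length, 13 above its underside
- rose: green plastic watering rose with a brass rim, inside the box, standing on its 64 dia face with the spigot upward; 60 tall, spigot 20 dia from 30 to 60 up; origin at the centre of the face's underside, z along the spigot
- tin1: low round seed tin with red band and lid, 50 dia (51 at the lid), 40 tall, upright; origin at the centre of its underside; may be absent
- tin2: low round seed tin with yellow band and lid, 50 dia (51 at the lid), 40 tall, upright; origin at the centre of its underside; may be absent
- tin3: low round seed tin with blue band and lid, 50 dia (51 at the lid), 40 tall, upright; origin at the centre of its underside; may be absent
- tin4: low round seed tin with white band and lid, 50 dia (51 at the lid), 40 tall, upright; origin at the centre of its underside; may be absent
- glass_bottle: clear glass bottle, 60 dia, 200 tall, upright at the right-hand side; origin at the centre of its underside; not part of the job
- tag_holder: white plastic pot tag holder, open box 50 x 80 x 50 tall (tags stick up to 60), between robot and seed box; origin centre of underside; not part of the job
- saucer: terracotta saucer, 90 dia, 18 tall, between robot and seed box; origin centre of underside; not part of the job
- clay_pot: terracotta pot, 100 dia, 90 tall, at the left-hand side; origin centre of underside; not part of the job

How it is judged:
By the outcome, as a careful person would: the job done as asked, in the order asked, and still so for the second after the job is handed in, with the robot touching nothing.
Of tin1, tin2, tin3, tin4 only 2 to 4 are there at a start; the rules pass over those that are not, and their reading is None.
At some moment in a run one of tin1, tin2, tin3, tin4, rose may be knocked a few centimetres aside while the robot is not near it.
It also fails if it takes over 210 s, if anything falls off the work surface, if the arm or the gripper's body presses on something with over 40 N, if the wrist force passes 120 N, or if a joint passes its speed limit or range.

## Working session

There is one attempt and no reset: what is moved stays moved. The work goes in short steps, Python scripts to look and compute and a tool call to move; the robot and the scene stay as the last step left them, time stands still between calls to the robot, and variables do not carry over. Pictures are saved under pics/ and viewed, at most 14 in all, crops included, and the job is handed in when it is done.

Besides the shell and the picture viewer there is one more tool, called after "Call:" in YAML: its name, and indented under it one key for each argument. send_rows: Moves the arm, as the interface text tells. Its arguments: {"type":"object","properties":{"plan":{"type":"array","items":{"type":"array","items":{"type":"number"}}},"claw":{"type":"number"},"grip_force":{"type":"number"}},"required":["plan"]}

```bash
mkdir -p pics; cat > h.py <<'E'
from plant import arm, cams
import cv2, numpy as np
def snap(n):
    s=cams.snapshot(n); return s
E
python3 - <<'E'
from h import *
for n in("top","side"):
    s=snap(n); cv2.imwrite(f"pics/{n}0.png",s["pixels"][:,:,::-1])
    print({k:(np.round(v,4).tolist() if k=="pose" else v) for k,v in s.items() if k!="pixels"})
s=arm.state();print(s)
E
```

```text
{'fx': 591.65480856581, 'fy': 591.65480856581, 'cx': 321.07480805841925, 'cy': 246.02480271960383, 'pose': [[0.0067, 0.9825, -0.1862, 0.2185], [-0.9999, 0.0084, 0.0083, 0.0143], [0.0097, 0.1861, 0.9825, 1.5787], [0.0, 0.0, 0.0, 1.0]]}
{'fx': 449.10318319596485, 'fy': 449.10318319596485, 'cx': 319.45073791409527, 'cy': 245.77179152274317, 'pose': [[0.7895, 0.4188, -0.4488, -0.1397], [-0.6137, 0.5273, -0.5877, -0.851], [-0.0095, 0.7393, 0.6733, 1.0987], [0.0, 0.0, 0.0, 1.0]]}
{'time_s': 0.1, 'joints': array([ 1.13252969,  0.4266672 ,  0.0738624 ,  1.60654098, -0.03408568,
        1.11080239, -0.06707918]), 'joint_velocities': array([-0.00020738, -0.00072798,  0.0006759 , -0.00290582,  0.00026253,
        0.00016073, -0.00044272]), 'effort': array([ 9.08753893e-03, -9.37467384e+01,  3.67783897e+00, -4.55040479e+01,
       -4.84512420e-02,  1.68315653e-02,  2.23720458e-04]), 'tcp_pos': array([ 0.19206932, -0.64668192,  0.20484833]), 'tool_rot': array([-5.64151351e-04,  9.89595588e-01,  1.43875765e-01, -1.31423012e-04]), 'force': array([0.31423927, 0.44654163, 0.49508501]), 'torque': array([ 0.02605982, -0.02247613,  0.02307773]), 'gripper_force': 0.0, 'gripper_width': 0.0941598403474701}
```

View pics/top0.png

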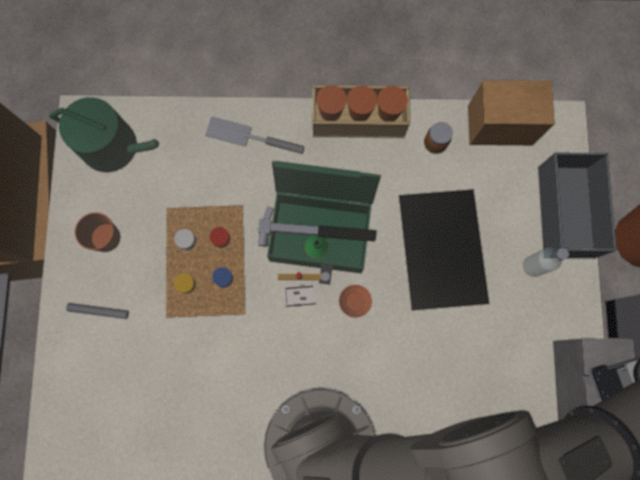

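View pics/side0.png

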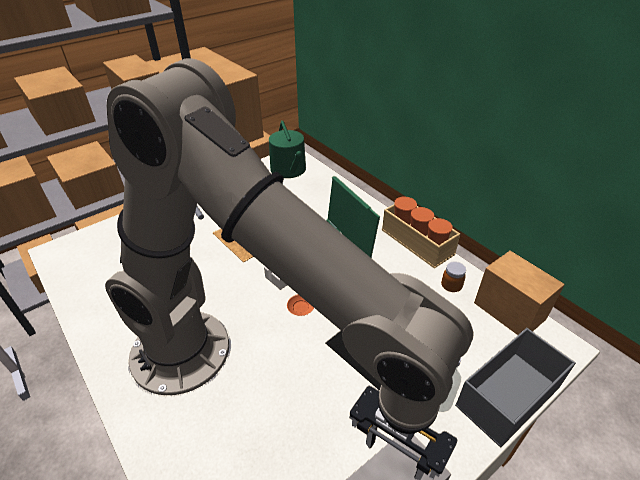

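Top view shows tins: white (185,239), red (220,237), yellow (184,283), blue (222,277). The hammer runs from its head at (264,227) to (375,235), the rose is at (316,246), the hook knob at (299,276) and the mat at about (445,249). The arm blocks most of the side view.

```bash
cat >> h.py <<'E'
def ray(s,u,v,z):
    P=s["pose"]; d=P[:3,:3]@np.array([(u-s["cx"])/s["fx"],-(v-s["cy"])/s["fy"],-1]); o=P[:3,3]
    return (o+d*(z-o[2])/d[2])
def proj(s,p):
    P=s["pose"]; c=P[:3,:3].T@(np.asarray(p)-P[:3,3]); return np.array([s["cx"]+s["fx"]*c[0]/-c[2], s["cy"]+s["fy"]*c[1]/c[2]])
def crop(n,x0,y0,x1,y1,k,f):
    s=snap(n); im=s["pixels"][y0:y1,x0:x1,::-1]
    cv2.imwrite("pics/"+f,cv2.resize(im,None,fx=k,fy=k,interpolation=cv2.INTER_CUBIC)); return s
E
python3 - <<'E'
from h import *
s=crop("top",250,155,400,265+50,5,"box1.png")
im=s["pixels"].astype(int)
hsv=cv2.cvtColor(s["pixels"],cv2.COLOR_RGB2HSV)
# tins lids
for n,(u,v) in dict(white=(185,239),red=(220,237),yellow=(184,283),blue=(222,277)).items():
    print(n,ray(s,u,v,.044).round(4), hsv[v,u], hsv[v-15,u])
for c in [(166,208),(243,206),(246,314),(167,317)]: print("cork",ray(s,*c,.004).round(3))
for c in [(400,195),(473,190),(488,303),(411,310)]: print("mat",ray(s,*c,.004).round(3))
E
```

```text
white [0.5252 0.3608 0.044 ] [  6   8 151] [ 15 110 134]
red [0.5314 0.2688 0.044 ] [  2 154 126] [ 16 111 135]
yellow [0.4083 0.3576 0.044 ] [ 22 172 144] [ 16 113 126]
blue [0.4249 0.2595 0.044 ] [113 107 105] [ 15 113 124]
cork [0.619 0.426 0.004]
cork [0.627 0.216 0.004]
cork [0.332 0.199 0.004]
cork [0.323 0.407 0.004]
mat [ 0.662 -0.216  0.004]
mat [ 0.678 -0.418  0.004]
mat [ 0.366 -0.445  0.004]
mat [ 0.346 -0.239  0.004]
```

View pics/box1.png

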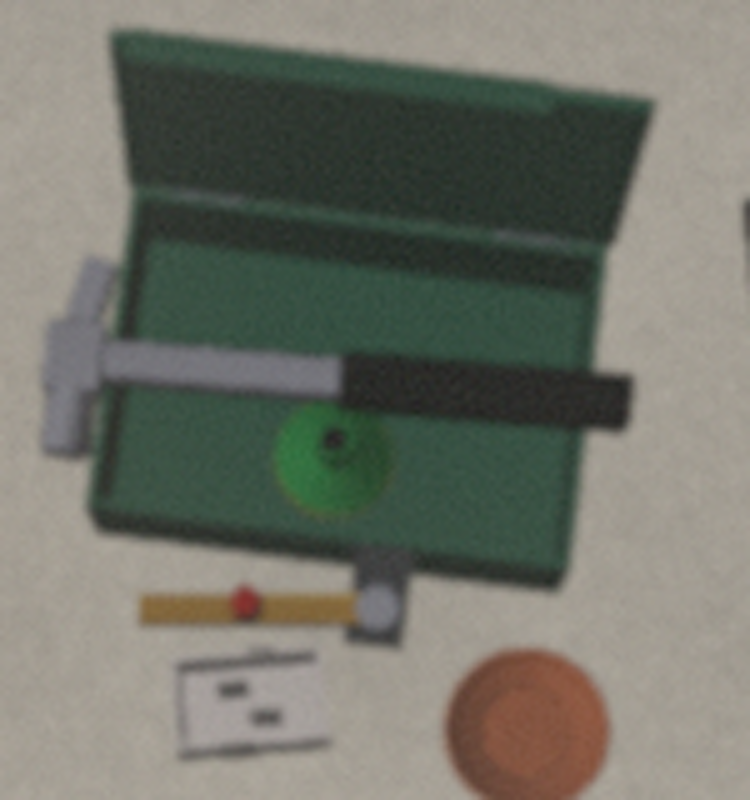

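The crop (5×, offset 250,155) shows the rim corners at about (137,193), (605,243), (560,572) and (93,513). The hammer's head is near (73,355) and its butt at (630,402). The spigot is at (335,438), the hook pivot at (379,607) and the knob top at (246,600).

```bash
python3 - <<'E'
from h import *
from scipy.optimize import least_squares
s=snap("top")
def W(u,v,z): return ray(s,250+u/5,155+v/5,z)
obs=np.array([W(137,193,.09),W(605,243,.09),W(560,570,.09),W(93,513,.09)])[:,:2]
loc=np.array([[.085,.125],[.085,-.125],[-.085,-.125],[-.085,.125]])
def T(p,l): c,q=np.cos(p[2]),np.sin(p[2]); return l@np.array([[c,q],[-q,c]])+p[:2]
r=least_squares(lambda p:(T(p,loc)-obs).ravel(),[.5,0,0]);print("box",r.x,"res mm",(r.fun*1000).round(1))
p=r.x
# check: project hook pivot, knob positions
piv=np.r_[T(p,np.array([[-.12,-.03]]))[0],.107]; q=proj(s,piv); print("pivot px",((q-[250,155])*5).round(),piv)
k=W(246,598,.139);print("knob",k, "dist",np.linalg.norm(k[:2]-piv[:2]),"angle",np.arctan2(*(k[:2]-piv[:2])[::-1])-p[2], "obs piv",W(379,607,.107))
hd=W(73,355,.115); bt=W(631,402,.115);print("hammer",hd,bt,np.linalg.norm(hd-bt), "ang",np.arctan2(*(hd-bt)[:2][::-1]))
print("shank ends",W(105,360,.115),W(343,378,.115))
print("rose spigot",W(335,438,.065),"face c",W(333,462,.012))
# lid edge far top
print([W(112,35,z)[:2].round(3) for z in(.2,.24,.26)],[W(652,103,z)[:2].round(3) for z in(.2,.24,.26)], T(p,np.array([[.085,.128],[.085,-.128]])))
for n,(u,v,z) in dict(tagL=(250,705,.05),saucer=(527,735,.018)).items(): print(n,W(u,v,z))
E
```

```text
box [ 0.54100991  0.00549933 -0.11377862] res mm [ 1.1  3.6 -2.7 -1.2  0.3 -6.4  1.3  3.9]
pivot px [380. 610.] [ 0.41837981 -0.0106827   0.107     ]
knob [0.41955493 0.0554244  0.139     ] dist 0.06611754661490324 angle 1.666800856236256 obs piv [ 0.42001047 -0.01040202  0.107     ]
hammer [0.54628914 0.14536895 0.115     ] [ 0.52445312 -0.13718841  0.115     ] 0.28339984561702586 ang 1.4936696770157996
shank ends [0.54384076 0.12912041 0.115     ] [0.53558344 0.00856499 0.115     ]
rose spigot [0.51438433 0.01229816 0.065     ] face c [0.51156051 0.01319865 0.012     ]
[array([0.687, 0.123]), array([0.673, 0.12 ]), array([0.667, 0.118])] [array([ 0.655, -0.14 ]), array([ 0.642, -0.136]), array([ 0.636, -0.133])] [[ 0.63999258  0.12302137]
 [ 0.61092805 -0.13132338]]
tagL [0.37615812 0.05513515 0.05      ]
saucer [ 0.36472653 -0.09037841  0.018     ]
```

```bash
cat >> h.py <<'E'
from scipy.spatial.transform import Rotation as R
def down(phi): 
    x=np.array([np.cos(phi),np.sin(phi),0]);z=np.array([0,0,-1.]);return R.from_matrix(np.c_[x,np.cross(z,x),z])
def legs(wps,step=.16):
    st=arm.state(); p=st["tcp_pos"]; q=R.from_quat(st["tool_rot"],scalar_first=True)
    print("now",p.round(4),"phi",round(float(np.arctan2(*q.as_matrix()[:2,0][::-1])),3),"w",round(st["gripper_width"],4),"F",st["force"].round(1),"t",round(st["time_s"],1),"j",st["joints"].round(2))
    for t,phi in wps:
        t=np.array(t); g=down(phi); rv=(q.inv()*g).as_rotvec()/np.pi
        n=int(np.ceil(np.abs(rv).max()/.055))
        if n and np.abs(rv).max()>.002: print(" turn",n,"x",(rv/n).round(4).tolist())
        q=g; d=q.inv().apply(t-p)/.3; n=max(1,int(np.ceil(np.linalg.norm(d)/step)))
        print(" shift",n,"x",(d/n).round(4).tolist()); p=t
E
python3 - <<'E'
from h import *
legs([((.192,-.647,.30),1.494),((.45,-.33,.30),1.494),((.5395,.069,.30),1.494),((.5395,.069,.13),1.494),((.5395,.069,.085),1.494)])
s=snap("top");print(ray(s,536,268,0),ray(s,563,254,.2))
E
```

```text
now [ 0.1921 -0.6468  0.2051] phi 0.289 w 0.0942 F [-0.7  0.2 -0.5] t 0.2 j [ 1.13  0.43  0.07  1.61 -0.03  1.11 -0.07]
 turn 7 x [-0.0, -0.0, -0.0548]
 shift 2 x [-0.0003, -0.0002, -0.1582]
 shift 9 x [0.1244, 0.0863, 0.0]
 shift 9 x [0.1499, 0.0217, 0.0]
 shift 4 x [0.0, 0.0, 0.1417]
 shift 1 x [0.0, 0.0, 0.15]
[ 0.46215679 -0.5810309   0.        ] [ 0.46544381 -0.57202015  0.2       ]
```

Call:
send_rows:
  plan:
    - [0,0,-0.158,0,0,0]
    - [0,0,-0.158,0,0,0]
    - [0,0,0,0,0,-0.0548]
    - [0,0,0,0,0,-0.0548]
    - [0,0,0,0,0,-0.0548]
    - [0,0,0,0,0,-0.0548]
    - [0,0,0,0,0,-0.0548]
    - [0,0,0,0,0,-0.0548]
    - [0,0,0,0,0,-0.0548]
    - [0.1244,0.0863,0,0,0,0]
    - [0.1244,0.0863,0,0,0,0]
    - [0.1244,0.0863,0,0,0,0]
    - [0.1244,0.0863,0,0,0,0]
    - [0.1244,0.0863,0,0,0,0]
    - [0.1244,0.0863,0,0,0,0]
    - [0.1244,0.0863,0,0,0,0]
    - [0.1244,0.0863,0,0,0,0]
    - [0.1244,0.0863,0,0,0,0]
  claw: 0.4

```text
time_s: 2.5
tcp_pos: [0.4511, -0.3288, 0.3004]
tool_rot: [0.0, 0.734, 0.679, -0.0]
force: [0.6, -0.9, 0.5]
gripper_width: 0.0658
gripper_force: 0.0
```

```bash
python3 - <<'E'
from h import *
legs([((.5395,.069,.30),1.494),((.5395,.069,.13),1.494),((.5395,.069,.085),1.494)])
s=crop("side",240,120,520,320,2.8,"side1.png")
E
```

```text
now [ 0.4511 -0.3288  0.3004] phi 1.494 w 0.0658 F [ 0.6 -0.9  0.5] t 2.5 j [ 0.83  0.18 -0.36  1.73  0.07  1.24  0.37]
 shift 9 x [0.1494, 0.0214, 0.0001]
 shift 4 x [0.0, 0.0, 0.1417]
 shift 1 x [0.0, 0.0, 0.15]
```

View pics/side1.png

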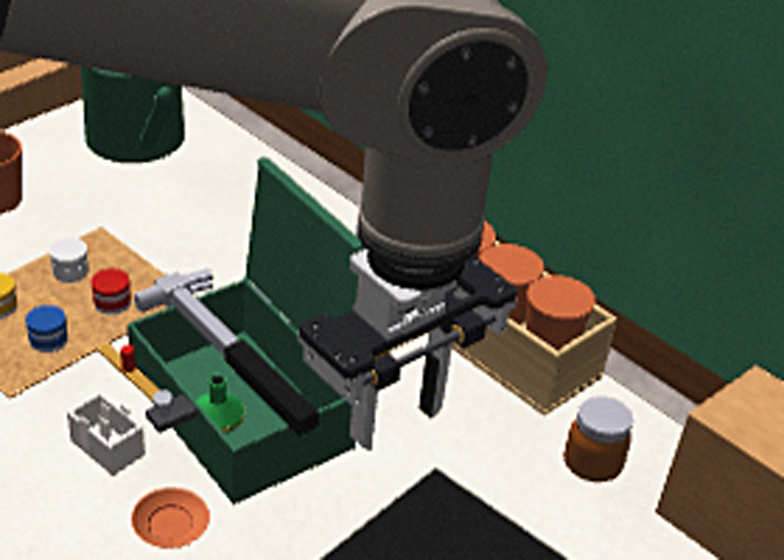

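The side view confirms the layout: hammer across the rims, rose below it, hook swung out and the lid leaning slightly back.

Call:
send_rows:
  plan:
    - [0.1494,0.0214,0,0,0,0]
    - [0.1494,0.0214,0,0,0,0]
    - [0.1494,0.0214,0,0,0,0]
    - [0.1494,0.0214,0,0,0,0]
    - [0.1494,0.0214,0,0,0,0]
    - [0.1494,0.0214,0,0,0,0]
    - [0.1494,0.0214,0,0,0,0]
    - [0.1494,0.0214,0,0,0,0]
    - [0.1494,0.0214,0,0,0,0]
    - [0,0,0,0,0,0]
    - [0,0,0.1417,0,0,0]
    - [0,0,0.1417,0,0,0]
    - [0,0,0.1417,0,0,0]
    - [0,0,0.1417,0,0,0]
    - [0,0,0.05,0,0,0]
    - [0,0,0.05,0,0,0]
    - [0,0,0.05,0,0,0]
    - [0,0,0,0,0,0]

```text
time_s: 4.8
tcp_pos: [0.5387, 0.0676, 0.0848]
tool_rot: [-0.0, 0.734, 0.679, -0.0]
force: [0.6, -0.4, 0.5]
gripper_width: 0.066
gripper_force: 0.0
```

Call:
send_rows:
  plan:
    - [0,0,0,0,0,0]
    - [0,0,0,0,0,0]
    - [0,0,0,0,0,0]
    - [0,0,0,0,0,0]
    - [0,0,0,0,0,0]
    - [0,0,0,0,0,0]
  claw: -1
  grip_force: 50

```text
time_s: 5.55
tcp_pos: [0.5393, 0.0677, 0.0854]
tool_rot: [0.0, 0.734, 0.679, 0.0]
force: [2.0, -0.1, 1.1]
gripper_width: 0.0195
gripper_force: 50.0
```

Call:
send_rows:
  plan:
    - [0,0,-0.03,0,0,0]
    - [0,0,-0.05,0,0,0]
    - [0,0,-0.1,0,0,0]
    - [0,0,-0.1,0,0,0]
    - [0,0,-0.1,0,0,0]
    - [0,0,-0.1,0,0,0]
    - [0,0,-0.1,0,0,0]
    - [0,0,-0.1,0,0,0]
    - [0,0,0,0,0,0]

```text
time_s: 6.68
tcp_pos: [0.5396, 0.0681, 0.2917]
tool_rot: [0.001, 0.734, 0.679, 0.001]
force: [0.8, 0.2, -5.2]
gripper_width: 0.0195
gripper_force: 50.0
```

```bash
python3 - <<'E'
from h import *
# mat centre & local
A=.073; c=np.array([.513,-.3295])
def M(x,y): return c+np.array([x*np.cos(A)-y*np.sin(A),x*np.sin(A)+y*np.cos(A)])
g=M(.06,-.045); print(g,M(-.05,.06))
legs([((.50,-.10,.28),1.494),((*g,.28),.073),((*g,.06),.073),((*g,.0),.073)])
s=crop("side",240,120,520,320,2.8,"side2.png")
E
```

```text
[ 0.57612228 -0.37000404] [ 0.45875705 -0.27330656]
now [0.5396 0.0681 0.2917] phi 1.494 w 0.0195 F [ 0.8  0.2 -5.2] t 6.7 j [ 0.34  0.2  -0.66  1.76  0.13  1.22 -0.44]
 shift 4 x [-0.1422, -0.0222, 0.0098]
 turn 9 x [0.0, 0.0, 0.0503]
 shift 6 x [0.0312, 0.1527, 0.0]
 shift 5 x [0.0, 0.0, 0.1467]
 shift 2 x [0.0, 0.0, 0.1]
```

View pics/side2.png

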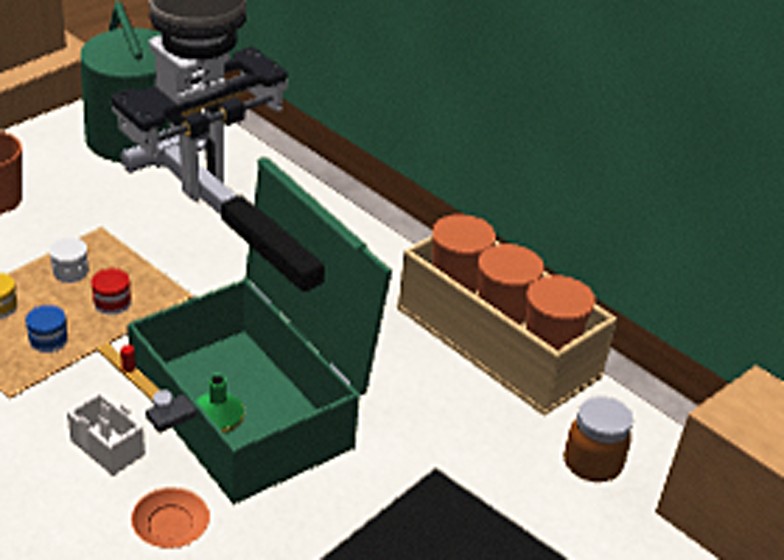

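Hammer is held level. Moving it over the mat (head away from the robot) and laying it down.

Call:
send_rows:
  plan:
    - [-0.1422,-0.0222,0,0,0,0]
    - [-0.1422,-0.0222,0,0,0,0]
    - [-0.1422,-0.0222,0,0,0,0]
    - [-0.1422,-0.0222,0,0,0,0]
    - [0,0,0,0,0,0.0503]
    - [0,0,0,0,0,0.0503]
    - [0,0,0,0,0,0.0503]
    - [0,0,0,0,0,0.0503]
    - [0,0,0,0,0,0.0503]
    - [0,0,0,0,0,0.0503]
    - [0,0,0,0,0,0.0503]
    - [0,0,0,0,0,0.0503]
    - [0,0,0,0,0,0.0503]
    - [0.0312,0.1527,0,0,0,0]
    - [0.0312,0.1527,0,0,0,0]
    - [0.0312,0.1527,0,0,0,0]
    - [0.0312,0.1527,0,0,0,0]
    - [0.0312,0.1527,0,0,0,0]
    - [0.0312,0.1527,0,0,0,0]
    - [0,0,0,0,0,0]

```text
time_s: 9.22
tcp_pos: [0.5737, -0.374, 0.2861]
tool_rot: [-0.001, 0.999, 0.034, -0.002]
force: [-1.4, 0.0, -4.6]
gripper_width: 0.0197
gripper_force: 50.0
```

```bash
python3 - <<'E'
from h import *
g=(.576,-.370)
legs([((*g,.28),.073),((*g,.04),.073),((*g,.006),.073)])
s=crop("top",380,150,580,330,3.3,"mat1.png")
E
```

```text
now [ 0.5737 -0.374   0.2861] phi 0.068 w 0.0197 F [-1.4  0.  -4.6] t 9.2 j [ 0.69  0.41 -0.29  1.46  0.12  1.29 -1.11]
 shift 1 x [0.0087, -0.0127, 0.0202]
 shift 5 x [0.0, 0.0, 0.16]
 shift 1 x [0.0, 0.0, 0.1133]
```

View pics/mat1.png

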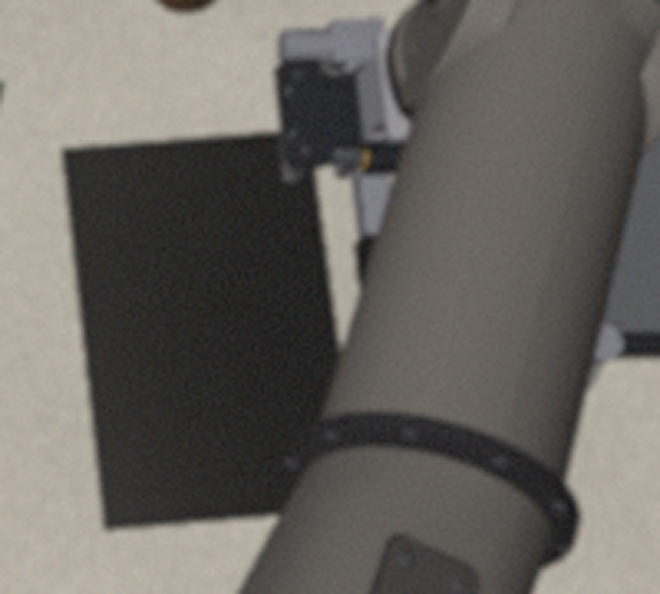

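Call:
send_rows:
  plan:
    - [0.0087,-0.0127,0.02,0,0,0.0016]
    - [0,0,0.12,0,0,0]
    - [0,0,0.12,0,0,0]
    - [0,0,0.12,0,0,0]
    - [0,0,0.12,0,0,0]
    - [0,0,0.12,0,0,0]
    - [0,0,0,0,0,0]

```text
time_s: 10.15
tcp_pos: [0.5758, -0.3641, 0.1006]
tool_rot: [-0.002, 0.999, 0.034, -0.002]
force: [0.5, 0.6, -4.4]
gripper_width: 0.0194
gripper_force: 50.0
```

```bash
python3 - <<'E'
from h import *
g=(.576,-.370)
legs([((*g,.04),.073),((*g,.007),.073)])
s=snap("side"); cv2.imwrite("pics/side3.png",s["pixels"][:,:,::-1])
E
```

```text
now [ 0.5758 -0.3641  0.1006] phi 0.068 w 0.0194 F [ 0.5  0.6 -4.4] t 10.2 j [ 0.67  0.55 -0.28  1.66  0.17  0.96 -1.17]
 shift 2 x [-0.0004, 0.0098, 0.1009]
 shift 1 x [0.0, 0.0, 0.11]
```

View pics/side3.png

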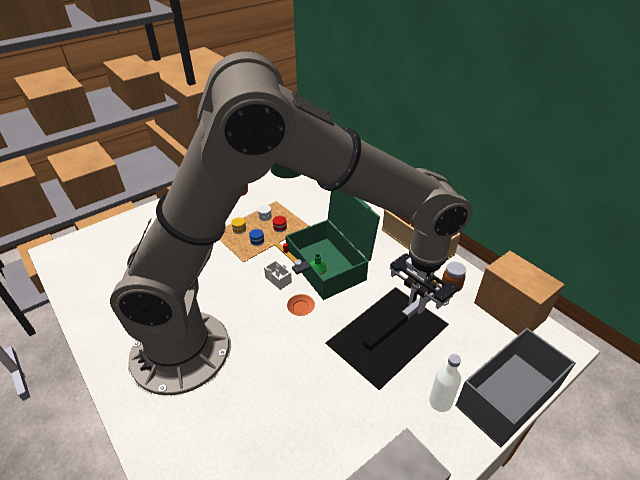

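The hammer is over the mat and well aligned, and the arm is clear of the bottle (446,385).

Call:
send_rows:
  plan:
    - [0,0.01,0.1,0,0,0.0016]
    - [0,0.01,0.1,0,0,0]
    - [0,0,0.05,0,0,0]
    - [0,0,0.04,0,0,0]
    - [0,0,0.015,0,0,0]
    - [0,0,0,0,0,0]
    - [0,0,0,0,0,0]

```text
time_s: 11.08
tcp_pos: [0.5781, -0.3727, 0.0125]
tool_rot: [0.0, 1.0, 0.031, 0.0]
force: [0.7, -0.8, -4.9]
gripper_width: 0.0196
gripper_force: 50.0
```

Call:
send_rows:
  plan:
    - [0,0,0,0,0,0]
    - [0,0,0,0,0,0]
    - [0,0,0,0,0,0]
    - [0,0,0,0,0,0]
  claw: -0.2

```text
time_s: 11.58
tcp_pos: [0.5778, -0.3725, 0.0119]
tool_rot: [0.0, 1.0, 0.031, 0.0]
force: [-0.7, 0.4, -0.0]
gripper_width: 0.0376
gripper_force: 0.0
```

Call:
send_rows:
  plan:
    - [0,0,-0.05,0,0,0]
    - [0,0,-0.12,0,0,0]
    - [0,0,-0.12,0,0,0]
    - [0,0,-0.12,0,0,0]
    - [0,0,-0.12,0,0,0]
    - [0,0,-0.12,0,0,0]
    - [0,0,-0.12,0,0,0]
    - [0,0,-0.12,0,0,0]
    - [0,0,0,0,0,0]

```text
time_s: 12.7
tcp_pos: [0.5788, -0.3729, 0.2831]
tool_rot: [0.001, 1.0, 0.031, 0.002]
force: [-0.1, -0.7, -0.3]
gripper_width: 0.0374
gripper_force: 0.0
```

```bash
python3 - <<'E'
from h import *
B=np.array([.541,.0055]);a=-.1138
s=snap("top")
r=(.5135,.0125)
legs([((*r,.27),a),((*r,.11),a),((*r,.036),a)])
im=s["pixels"]; 
hsv=cv2.cvtColor(im,cv2.COLOR_RGB2HSV); m=((hsv[...,0]>50)&(hsv[...,0]<70)&(hsv[...,1]>170)).astype(np.uint8); m[:,:255]=0;m[:,385:]=0
ys,xs=np.nonzero(m); print(len(xs),xs.mean(),ys.mean(),xs.min(),xs.max(),ys.min(),ys.max())
big=cv2.resize(im[150:330,250:500,::-1],None,fx=3,fy=3,interpolation=cv2.INTER_CUBIC);cv2.imwrite("pics/top2.png",big)
E
```

```text
now [ 0.5781 -0.3726  0.2809] phi 0.062 w 0.0379 F [-0.2  0.4 -0.3] t 12.8 j [ 0.69  0.41 -0.29  1.47  0.12  1.28 -1.12]
 turn 2 x [0.0002, -0.0004, 0.0279]
 shift 9 x [-0.04, -0.139, 0.004]
 shift 4 x [0.0, 0.0, 0.1333]
 shift 2 x [0.0, 0.0, 0.1233]<stdin>:8: RuntimeWarning: Mean of empty slice.
  ret = ret.dtype.type(ret / rcount)
Traceback (most recent call last):
ValueError: zero-size array to reduction operation minimum which has no identity
```

```bash
cat >> h.py <<'E'
def cent(name,cond,z,roi,show=True):
    s=snap(name); im=s["pixels"].astype(int); x0,y0,x1,y1=roi
    m=np.zeros(im.shape[:2],np.uint8); m[y0:y1,x0:x1]=cond(im[...,0],im[...,1],im[...,2])[y0:y1,x0:x1]
    n,l,st,c=cv2.connectedComponentsWithStats(m)
    return [(ray(s,*c[i],z)[:3].round(4).tolist(),c[i].round(1).tolist(),int(st[i,4]),st[i,:4].tolist()) for i in range(1,n) if st[i,4]>8]
E
python3 - <<'E'
from h import *
print(cent("top",lambda r,g,b:(g>r+45)&(g>b+25),.012+.005,(255,180,385,285)))
print(cent("side",lambda r,g,b:(g>r+70)&(g>b+50),.017,(240,180,400,300)))
s=snap("top"); print(s["pixels"][246,310:325].tolist())
E
```

```text
[([0.5122, 0.0271, 0.017], [311.4, 246.8], 179, [305, 236, 16, 21])]
[([0.5152, 0.0154, 0.017], [318.2, 265.9], 100, [310, 260, 17, 13])]
[[54, 123, 70], [58, 124, 70], [55, 119, 67], [54, 109, 66], [54, 97, 61], [47, 85, 52], [52, 86, 57], [50, 83, 54], [50, 80, 55], [45, 72, 48], [47, 76, 50], [51, 80, 54], [46, 77, 50], [48, 80, 53], [50, 78, 53]]
```

```bash
python3 - <<'E'
from h import *
s=snap("top");t=snap("side")
a=cv2.resize(s["pixels"][190:280,260:480,::-1],None,fx=3.6,fy=3.6,interpolation=cv2.INTER_CUBIC)
b=cv2.resize(t["pixels"][220:290,270:490,::-1],None,fx=3.6,fy=3.6,interpolation=cv2.INTER_CUBIC)
cv2.imwrite("pics/top2.png",np.vstack([a,b]));print(a.shape,b.shape)
E
```

```text
(324, 792, 3) (252, 792, 3)
```

View pics/top2.png

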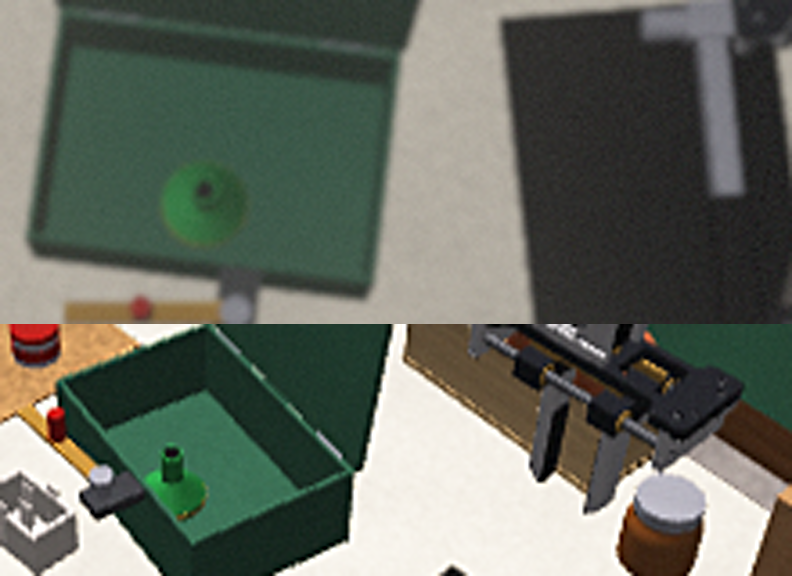

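Hammer lies on the mat. The rose hasn't moved; its spigot is at full-image (317,243).

Call:
send_rows:
  plan:
    - [0,0,0,0,0,0.028]
    - [0,0,0,0,0,0.028]
    - [-0.04,-0.139,0,0,0,0]
    - [-0.04,-0.139,0,0,0,0]
    - [-0.04,-0.139,0,0,0,0]
    - [-0.04,-0.139,0,0,0,0]
    - [-0.04,-0.139,0,0,0,0]
    - [-0.04,-0.139,0,0,0,0]
    - [-0.04,-0.139,0,0,0,0]
    - [-0.04,-0.139,0,0,0,0]
    - [-0.04,-0.139,0,0,0,0]
    - [0,0,0,0,0,0]
    - [0,0,0,0,0,0]
  claw: 0.15

```text
time_s: 14.62
tcp_pos: [0.5131, 0.0121, 0.2784]
tool_rot: [0.0, 0.998, -0.057, -0.0]
force: [-0.7, 0.2, 0.5]
gripper_width: 0.0542
gripper_force: 0.0
```

```bash
python3 - <<'E'
from h import *
s=snap("side"); print(ray(s,317.8,255.6,.065))
r=(.514,.0125);a=-.1138
legs([((*r,.27),a),((*r,.11),a),((*r,.037),a)])
E
```

```text
[0.51504815 0.01620109 0.065     ]
now [0.5132 0.0116 0.2785] phi -0.115 w 0.0545 F [0.1 0.2 0.2] t 14.7 j [ 0.29  0.13 -0.48  1.85  0.06  1.18 -1.9 ]
 shift 1 x [0.0022, -0.0031, 0.0282]
 shift 4 x [0.0, 0.0, 0.1333]
 shift 2 x [0.0, 0.0, 0.1217]
```

Centre it at (0.5145, 0.014).

Call:
send_rows:
  plan:
    - [0.0035,-0.007,0.028,0,0,0]
    - [0,0,0.133,0,0,0]
    - [0,0,0.133,0,0,0]
    - [0,0,0.133,0,0,0]
    - [0,0,0.133,0,0,0]
    - [0,0,0.08,0,0,0]
    - [0,0,0.08,0,0,0]
    - [0,0,0.05,0,0,0]
    - [0,0,0.034,0,0,0]
    - [0,0,0,0,0,0]
    - [0,0,0,0,0,0]

```text
time_s: 16.05
tcp_pos: [0.5149, 0.0147, 0.0382]
tool_rot: [-0.0, 0.998, -0.057, 0.0]
force: [0.3, 0.3, -0.5]
gripper_width: 0.054
gripper_force: 0.0
```

Call:
send_rows:
  plan:
    - [0,0,0,0,0,0]
    - [0,0,0,0,0,0]
    - [0,0,0,0,0,0]
    - [0,0,0,0,0,0]
    - [0,0,0,0,0,0]
    - [0,0,0,0,0,0]
  claw: -1
  grip_force: 20

```text
time_s: 16.8
tcp_pos: [0.5146, 0.0146, 0.0376]
tool_rot: [-0.0, 0.998, -0.057, 0.0]
force: [0.2, 0.1, 2.0]
gripper_width: 0.0197
gripper_force: 20.0
```

Call:
send_rows:
  plan:
    - [0,0,-0.03,0,0,0]
    - [0,0,-0.06,0,0,0]
    - [0,0,-0.12,0,0,0]
    - [0,0,-0.12,0,0,0]
    - [0,0,-0.12,0,0,0]
    - [0,0,-0.12,0,0,0]
    - [0,0,-0.12,0,0,0]
    - [0,0,0,0,0,0]

```text
time_s: 17.8
tcp_pos: [0.5157, 0.0149, 0.2483]
tool_rot: [-0.0, 0.998, -0.057, 0.003]
force: [0.6, -0.5, -2.5]
gripper_width: 0.0197
gripper_force: 20.0
```

```bash
python3 - <<'E'
from h import *
a=-.1138; r=(.459,-.275)
legs([((*r,.24),a),((*r,.06),a),((*r,.037),a)])
s=snap("top"); print(ray(s,454,215,.029), ray(s,270+0,200,.03))
E
```

```text
now [0.5157 0.0149 0.2483] phi -0.114 w 0.0197 F [ 0.6 -0.5 -2.5] t 17.8 j [ 0.29  0.16 -0.49  1.89  0.08  1.11 -1.92]
 shift 7 x [-0.0111, 0.1402, 0.0039]
 shift 4 x [0.0, 0.0, 0.15]
 shift 1 x [0.0, 0.0, 0.0767]
[ 0.60049759 -0.35684473  0.029     ] [0.63739649 0.14016399 0.03      ]
```

Call:
send_rows:
  plan:
    - [-0.011,0.142,0,0,0,0]
    - [-0.011,0.142,0,0,0,0]
    - [-0.011,0.142,0,0,0,0]
    - [-0.011,0.142,0,0,0,0]
    - [-0.011,0.142,0,0,0,0]
    - [-0.011,0.142,0,0,0,0]
    - [-0.011,0.142,0,0,0,0]
    - [0,0.02,0,0,0,0]
    - [0,0,0,0,0,0]
    - [0,0,0.15,0,0,0]
    - [0,0,0.15,0,0,0]
    - [0,0,0.15,0,0,0]
    - [0,0,0.15,0,0,0]
    - [0,0,0,0,0,0]
    - [0,0,0,0,0,0]

```text
time_s: 19.73
tcp_pos: [0.4579, -0.2845, 0.066]
tool_rot: [0.0, 0.998, -0.057, 0.001]
force: [0.8, 0.3, 0.4]
gripper_width: 0.0195
gripper_force: 20.0
```

```bash
python3 - <<'E'
from h import *
legs([((.459,-.285,.038),-.1138)])
E
```

```text
now [ 0.4579 -0.2845  0.066 ] phi -0.113 w 0.0195 F [0.8 0.3 0.4] t 19.7 j [ 0.64  0.39 -0.24  2.02  0.14  0.75 -1.37]
 shift 1 x [0.004, 0.0014, 0.0934]
```

Call:
send_rows:
  plan:
    - [0,0,0.05,0,0,0]
    - [0,0,0.03,0,0,0]
    - [0,0,0.014,0,0,0]
    - [0,0,0,0,0,0]
    - [0,0,0,0,0,0]

```text
time_s: 20.35
tcp_pos: [0.4568, -0.285, 0.0364]
tool_rot: [-0.0, 0.998, -0.057, 0.0]
force: [-0.9, 0.3, -0.6]
gripper_width: 0.02
gripper_force: 20.0
```

Call:
send_rows:
  plan:
    - [0,0,0,0,0,0]
    - [0,0,0,0,0,0]
    - [0,0,0,0,0,0]
    - [0,0,0,0,0,0]
  claw: -0.1

```text
time_s: 20.85
tcp_pos: [0.4569, -0.2849, 0.0364]
tool_rot: [-0.0, 0.998, -0.057, 0.0]
force: [0.6, 0.7, -1.5]
gripper_width: 0.0422
gripper_force: 0.0
```

Call:
send_rows:
  plan:
    - [0,0,-0.05,0,0,0]
    - [0,0,-0.12,0,0,0]
    - [0,0,-0.12,0,0,0]
    - [0,0,-0.12,0,0,0]
    - [0,0,-0.12,0,0,0]
    - [0,0,-0.12,0,0,0]
    - [0,0,-0.12,0,0,0]
    - [0,0,-0.05,0,0,0]

```text
time_s: 21.85
tcp_pos: [0.4573, -0.2851, 0.2853]
tool_rot: [0.001, 0.998, -0.057, 0.001]
force: [-0.3, 0.9, 0.5]
gripper_width: 0.0424
gripper_force: 0.0
```

Call:
send_rows:
  plan:
    - [0,0,0,0,0,-0.0556]
    - [0,0,0,0,0,-0.0556]
    - [0,0,0,0,0,-0.0556]
    - [0,0,0,0,0,-0.0556]
    - [0,0,0,0,0,-0.0556]
    - [0,0,0,0,0,-0.0556]
    - [0,0,0,0,0,-0.0556]
    - [0,0,0,0,0,-0.0556]
    - [0,0,0,0,0,-0.0556]
    - [0,0,0,0,0,-0.0556]
    - [0,0,0,0,0,-0.0556]
    - [0,0,0,0,0,-0.0556]
    - [0,0,0,0,0,-0.0556]
    - [0,0,0,0,0,-0.0556]
    - [0,0,0,0,0,-0.0556]
    - [0,0,0,0,0,-0.0556]
    - [0,0,0,0,0,-0.0556]
    - [0,0,0,0,0,-0.0556]
  claw: 0.5

```text
time_s: 24.1
tcp_pos: [0.4565, -0.2847, 0.2821]
tool_rot: [-0.0, 0.053, 0.999, 0.0]
force: [0.1, 0.1, -0.2]
gripper_width: 0.0706
gripper_force: 0.0
```

```bash
cat >> h.py <<'E'
TC=dict(red=lambda r,g,b:(r>g+50)&(r>b+50), yellow=lambda r,g,b:(r>b+65)&(g>b+45)&(r-g<50)&(r>115),
 blue=lambda r,g,b:(b>r+25)&(b>80), white=lambda r,g,b:(abs(r-b)<22)&(r>105))
def tins(roi=(166,208,244,314)):
    for n,c in TC.items(): print(n,cent("top",c,.044,roi))
E
python3 - <<'E'
from h import *
legs([((.45,0,.26),3.028)])
tins()
s=snap("top");t=snap("side")
a=cv2.resize(s["pixels"][180:320,150:500,::-1],None,fx=2.2,fy=2.2,interpolation=cv2.INTER_CUBIC)
b=cv2.resize(t["pixels"][190:310,200:550,::-1],None,fx=2.2,fy=2.2,interpolation=cv2.INTER_CUBIC)
cv2.imwrite("pics/c3.png",np.vstack([a,b]));print(a.shape,b.shape)
E
```

```text
now [ 0.4565 -0.2847  0.2821] phi 3.036 w 0.0706 F [ 0.1  0.1 -0.2] t 24.1 j [ 0.94  0.18 -0.57  1.79  0.11  1.2   1.8 ]
 turn 1 x [0.0001, -0.0002, 0.0024]
 shift 6 x [0.0215, 0.1567, 0.0123]
red [([0.5343, 0.2722, 0.044], [218.7, 235.9], 283, [210, 227, 19, 19])]
yellow [([0.41, 0.3603, 0.044], [183.0, 282.4], 309, [173, 273, 20, 20])]
blue [([0.4259, 0.26, 0.044], [221.8, 276.6], 268, [213, 268, 19, 18])]
white [([0.5267, 0.364, 0.044], [183.8, 238.4], 294, [175, 229, 19, 21])]
(308, 770, 3) (264, 770, 3)
```

View pics/c3.png

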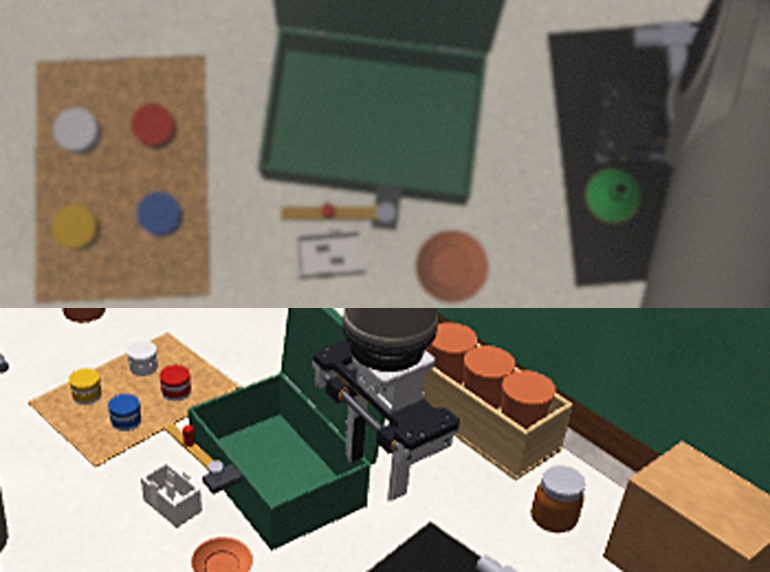

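The rose stands on the mat and all four tins are where they were. Fetching blue first.

Call:
send_rows:
  plan:
    - [-0.005,0.15,0.02,0,0,0.0024]
    - [-0.005,0.15,0.02,0,0,0]
    - [-0.005,0.15,0.02,0,0,0]
    - [-0.005,0.15,0.02,0,0,0]
    - [-0.005,0.15,0,0,0,0]
    - [-0.005,0.15,0,0,0,0]
    - [0,0.15,0,0,0,0]
    - [0,0.15,0,0,0,0]
    - [0,0.15,0,0,0,0]
    - [0,0.15,0,0,0,0]
    - [0,0.15,0,0,0,0]
    - [0,0.15,0,0,0,0]
    - [0,0,0,0,0,0]
    - [0,0,0,0,0,0]

```text
time_s: 26.15
tcp_pos: [0.5297, 0.2499, 0.2581]
tool_rot: [-0.0, 0.06, 0.998, -0.0]
force: [1.1, -0.8, -0.3]
gripper_width: 0.0705
gripper_force: 0.0
```

```bash
cat >> h.py <<'E'
def BX(lx,ly): a=-.1138; return (.541+lx*np.cos(a)-ly*np.sin(a), .0055+lx*np.sin(a)+ly*np.cos(a))
E
python3 - <<'E'
from h import *
r=(.426,.260)
legs([((*r,.2),3.028),((*r,.06),3.028),((*r,.011),3.028),((*r,.16),3.028),((*BX(-.04,.06),.16),3.028)])
E
```

```text
now [0.5297 0.2499 0.2581] phi 3.021 w 0.0705 F [ 1.1 -0.8 -0.3] t 26.1 j [ 0.14  0.35 -0.87  1.71  0.29  1.22  0.65]
 turn 1 x [-0.0001, -0.0001, -0.0022]
 shift 3 x [0.1157, -0.0019, 0.0646]
 shift 3 x [0.0, 0.0, 0.1556]
 shift 2 x [0.0, 0.0, 0.0817]
 shift 4 x [0.0, 0.0, -0.1242]
 shift 5 x [-0.0687, -0.1199, 0.0]
```

Red is nearest from here, so I'll take it first.

Call:
send_rows:
  plan:
    - [-0.006,0.0757,0,0,0,-0.002]
    - [0,0,0.14,0,0,0]
    - [0,0,0.14,0,0,0]
    - [0,0,0.14,0,0,0]
    - [0,0,0.14,0,0,0]
    - [0,0,0.1,0,0,0]
    - [0,0,0,0,0,0]
    - [0,0,0,0,0,0]

```text
time_s: 27.15
tcp_pos: [0.535, 0.2723, 0.0617]
tool_rot: [0.001, 0.057, 0.998, 0.0]
force: [0.3, -0.2, 0.2]
gripper_width: 0.0705
gripper_force: 0.0
```

```bash
python3 - <<'E'
from h import *
r=(.5345,.272)
legs([((*r,.011),3.028),((*r,.16),3.028),((*BX(.04,.06),.16),3.028)])
E
```

```text
now [0.535  0.2723 0.0617] phi 3.027 w 0.0705 F [ 0.3 -0.2  0.2] t 27.1 j [-0.    0.58 -0.76  1.86  0.51  0.9   0.45]
 shift 2 x [0.0008, -0.0005, 0.0845]
 shift 4 x [0.0, 0.0, -0.1242]
 shift 5 x [-0.0511, -0.136, 0.0]
```

Call:
send_rows:
  plan:
    - [0,0,0.08,0,0,0]
    - [0,0,0.06,0,0,0]
    - [0,0,0.028,0,0,0]
    - [0,0,0,0,0,0]
    - [0,0,0,0,0,0]

```text
time_s: 27.78
tcp_pos: [0.5344, 0.2728, 0.0104]
tool_rot: [0.0, 0.056, 0.998, 0.0]
force: [-0.7, 0.0, -0.3]
gripper_width: 0.0704
gripper_force: 0.0
```

Call:
send_rows:
  plan:
    - [0,0,0,0,0,0]
    - [0,0,0,0,0,0]
    - [0,0,0,0,0,0]
    - [0,0,0,0,0,0]
    - [0,0,0,0,0,0]
  claw: -1
  grip_force: 20

```text
time_s: 28.4
tcp_pos: [0.5344, 0.2726, 0.0103]
tool_rot: [0.0, 0.056, 0.998, 0.0]
force: [-0.9, -1.2, 6.0]
gripper_width: 0.0494
gripper_force: 20.0
```

Call:
send_rows:
  plan:
    - [0,0,-0.05,0,0,0]
    - [0,0,-0.12,0,0,0]
    - [0,0,-0.12,0,0,0]
    - [0,0,-0.12,0,0,0]
    - [0,0,-0.12,0,0,0]
    - [0,0,0,0,0,0]
    - [-0.051,-0.136,0,0,0,0]
    - [-0.051,-0.136,0,0,0,0]
    - [-0.051,-0.136,0,0,0,0]
    - [-0.051,-0.136,0,0,0,0]
    - [-0.051,-0.136,0,0,0,0]
    - [0,0,0,0,0,0]
    - [0,0,0,0,0,0]

```text
time_s: 30.02
tcp_pos: [0.5867, 0.0617, 0.1687]
tool_rot: [-0.0, 0.056, 0.998, 0.0]
force: [-0.7, -0.7, -1.5]
gripper_width: 0.0495
gripper_force: 20.0
```

```bash
python3 - <<'E'
from h import *
r=BX(.04,.06)
legs([((*r,.1),3.028),((*r,.013),3.028)])
E
```

```text
now [0.5867 0.0617 0.1687] phi 3.029 w 0.0495 F [-0.7 -0.7 -1.5] t 30.0 j [ 0.42  0.43 -0.8   1.8   0.35  1.06  0.94]
 shift 2 x [-0.0016, -0.0017, 0.1144]
 shift 2 x [0.0, 0.0, 0.145]
```

Call:
send_rows:
  plan:
    - [-0.002,-0.002,0.12,0,0,0]
    - [0,0,0.12,0,0,0]
    - [0,0,0.12,0,0,0]
    - [0,0,0.1,0,0,0]
    - [0,0,0.04,0,0,0]
    - [0,0,0.016,0,0,0]
    - [0,0,0,0,0,0]
    - [0,0,0,0,0,0]

```text
time_s: 31.02
tcp_pos: [0.5884, 0.0607, 0.0152]
tool_rot: [0.001, 0.057, 0.998, 0.0]
force: [-0.9, 1.2, -2.1]
gripper_width: 0.0494
gripper_force: 20.0
```

Call:
send_rows:
  plan:
    - [0,0,0,0,0,0]
    - [0,0,0,0,0,0]
    - [0,0,0,0,0,0]
    - [0,0,0,0,0,0]
  claw: 0.35

```text
time_s: 31.52
tcp_pos: [0.5878, 0.0605, 0.0142]
tool_rot: [0.0, 0.057, 0.998, 0.0]
force: [0.3, 0.3, -0.7]
gripper_width: 0.0635
gripper_force: 0.0
```

Call:
send_rows:
  plan:
    - [0,0,-0.05,0,0,0]
    - [0,0,-0.12,0,0,0]
    - [0,0,-0.12,0,0,0]
    - [0,0,-0.12,0,0,0]
    - [0,0,-0.12,0,0,0]
    - [0,0,0,0,0,0]

```text
time_s: 32.28
tcp_pos: [0.5891, 0.0611, 0.1768]
tool_rot: [0.002, 0.056, 0.998, 0.0]
force: [0.3, 0.0, -0.6]
gripper_width: 0.0633
gripper_force: 0.0
```

```bash
python3 - <<'E'
from h import *
tins((160,200,390,320))
r=(.426,.260)
legs([((*r,.16),3.028),((*r,.03),3.028),((*r,.011),3.028),((*r,.16),3.028),((*BX(-.04,.06),.16),3.028)])
E
```

```text
red [([0.5808, 0.0695, 0.044], [295.7, 219.5], 114, [291, 211, 12, 16]), ([0.4318, 0.06, 0.044], [298.5, 275.0], 24, [296, 273, 6, 5])]
yellow [([0.4099, 0.3605, 0.044], [182.9, 282.4], 319, [173, 273, 21, 20]), ([0.4296, 0.0189, 0.044], [314.2, 276.0], 21, [309, 275, 11, 3])]
blue [([0.4259, 0.2599, 0.044], [221.9, 276.6], 269, [213, 268, 19, 18])]
white [([0.437, 0.148, 0.044], [264.9, 272.7], 7663, [160, 200, 197, 120]), ([0.5607, -0.0261, 0.044], [331.6, 227.1], 1955, [296, 200, 68, 65]), ([0.6034, -0.1605, 0.044], [381.9, 212.0], 416, [371, 200, 19, 34]), ([0.5267, 0.3636, 0.044], [184.0, 238.4], 297, [175, 229, 20, 20]), ([0.3806, -0.1316, 0.044], [371.9, 295.1], 747, [352, 261, 38, 59])]
now [0.5873 0.0603 0.1726] phi 3.029 w 0.0636 F [-0.6 -0.5  0.2] t 32.5 j [ 0.42  0.43 -0.81  1.79  0.35  1.07  0.94]
 shift 6 x [0.1016, 0.1, 0.007]
 shift 3 x [0.0, 0.0, 0.1444]
 shift 1 x [0.0, 0.0, 0.0633]
 shift 4 x [0.0, 0.0, -0.1242]
 shift 5 x [-0.0687, -0.1199, 0.0]
```

Call:
send_rows:
  plan:
    - [0.1016,0.1,0,0,0,0]
    - [0.1016,0.1,0,0,0,0]
    - [0.1016,0.1,0,0,0,0]
    - [0.1016,0.1,0,0,0,0]
    - [0.1016,0.1,0,0,0,0]
    - [0.1016,0.1,0,0,0,0]
    - [0,0,0,0,0,0]
    - [0,0,0.14,0,0,0]
    - [0,0,0.14,0,0,0]
    - [0,0,0,0,0,0]
    - [0,0,0,0,0,0]
  claw: 0.5

```text
time_s: 33.85
tcp_pos: [0.4268, 0.2602, 0.0901]
tool_rot: [-0.0, 0.057, 0.998, 0.0]
force: [-0.4, 0.6, 1.0]
gripper_width: 0.0707
gripper_force: 0.0
```

```bash
python3 - <<'E'
from h import *
r=(.426,.260)
legs([((*r,.011),3.028)])
E
```

```text
now [0.4268 0.2602 0.0901] phi 3.028 w 0.0707 F [-0.4  0.6  1. ] t 33.9 j [ 0.05  0.41 -0.87  2.06  0.42  0.85  0.4 ]
 shift 2 x [0.0013, -0.0005, 0.1319]
```

Call:
send_rows:
  plan:
    - [0.002,0,0.12,0,0,0]
    - [0,0,0.1,0,0,0]
    - [0,0,0.042,0,0,0]
    - [0,0,0,0,0,0]
    - [0,0,0,0,0,0]

```text
time_s: 34.48
tcp_pos: [0.4266, 0.2605, 0.0119]
tool_rot: [0.001, 0.057, 0.998, 0.0]
force: [-0.0, -0.8, 0.0]
gripper_width: 0.0708
gripper_force: 0.0
```

Call:
send_rows:
  plan:
    - [0,0,0,0,0,0]
    - [0,0,0,0,0,0]
    - [0,0,0,0,0,0]
    - [0,0,0,0,0,0]
    - [0,0,0,0,0,0]
  claw: -1

```text
time_s: 35.1
tcp_pos: [0.4261, 0.2603, 0.011]
tool_rot: [0.0, 0.056, 0.998, 0.0]
force: [-0.8, -0.9, 7.7]
gripper_width: 0.0496
gripper_force: 20.0
```

Call:
send_rows:
  plan:
    - [0,0,-0.05,0,0,0]
    - [0,0,-0.12,0,0,0]
    - [0,0,-0.12,0,0,0]
    - [0,0,-0.12,0,0,0]
    - [0,0,-0.12,0,0,0]
    - [0,0,0,0,0,0]
    - [-0.0687,-0.12,0,0,0,0]
    - [-0.0687,-0.12,0,0,0,0]
    - [-0.0687,-0.12,0,0,0,0]
    - [-0.0687,-0.12,0,0,0,0]
    - [-0.0687,-0.12,0,0,0,0]
    - [0,0,0,0,0,0]
    - [0,0,0,0,0,0]

```text
time_s: 36.72
tcp_pos: [0.5072, 0.0701, 0.1692]
tool_rot: [-0.0, 0.056, 0.998, 0.0]
force: [-0.3, 0.8, -2.0]
gripper_width: 0.0499
gripper_force: 20.0
```

```bash
python3 - <<'E'
from h import *
r=BX(-.04,.06)
legs([((*r,.013),3.028)])
E
```

```text
now [0.5072 0.0701 0.1692] phi 3.029 w 0.0499 F [-0.3  0.8 -2. ] t 36.7 j [ 0.48  0.31 -0.86  1.96  0.28  0.99  0.94]
 shift 4 x [-0.0008, -0.0003, 0.1302]
```

Call:
send_rows:
  plan:
    - [-0.002,0,0.12,0,0,0]
    - [0,0,0.12,0,0,0]
    - [0,0,0.12,0,0,0]
    - [0,0,0.1,0,0,0]
    - [0,0,0.04,0,0,0]
    - [0,0,0.018,0,0,0]
    - [0,0,0,0,0,0]
    - [0,0,0,0,0,0]

```text
time_s: 37.72
tcp_pos: [0.509, 0.0696, 0.0151]
tool_rot: [0.001, 0.057, 0.998, 0.0]
force: [-0.5, -1.5, -1.1]
gripper_width: 0.0496
gripper_force: 20.0
```

Call:
send_rows:
  plan:
    - [0,0,0,0,0,0]
    - [0,0,0,0,0,0]
    - [0,0,0,0,0,0]
    - [0,0,0,0,0,0]
  claw: 0.35

```text
time_s: 38.22
tcp_pos: [0.5085, 0.0695, 0.0142]
tool_rot: [0.0, 0.057, 0.998, 0.0]
force: [-0.2, 0.2, 0.5]
gripper_width: 0.0635
gripper_force: 0.0
```

Call:
send_rows:
  plan:
    - [0,0,-0.05,0,0,0]
    - [0,0,-0.12,0,0,0]
    - [0,0,-0.12,0,0,0]
    - [0,0,-0.12,0,0,0]
    - [0,0,-0.12,0,0,0]
    - [0,0,0,0,0,0]

```text
time_s: 38.98
tcp_pos: [0.5097, 0.07, 0.1763]
tool_rot: [0.002, 0.057, 0.998, 0.0]
force: [-0.0, -0.3, -1.1]
gripper_width: 0.0633
gripper_force: 0.0
```

```bash
python3 - <<'E'
from h import *
tins()
r=(.41,.3605)
legs([((*r,.17),3.028),((*r,.011),3.028),((*r,.16),3.028),((*BX(-.04,-.06),.16),3.028)])
E
```

```text
red []
yellow [([0.41, 0.3605, 0.044], [182.9, 282.4], 313, [173, 273, 20, 20])]
blue []
white [([0.5267, 0.3639, 0.044], [183.9, 238.4], 294, [175, 229, 19, 20])]
now [0.5079 0.0694 0.1726] phi 3.029 w 0.0634 F [-0.5  0.1  0.3] t 39.2 j [ 0.49  0.31 -0.87  1.96  0.28  1.    0.94]
 shift 7 x [0.062, 0.1325, 0.0012]
 shift 4 x [0.0, 0.0, 0.1325]
 shift 4 x [0.0, 0.0, -0.1242]
 shift 9 x [-0.0483, -0.1474, 0.0]
```

Call:
send_rows:
  plan:
    - [0.062,0.1325,0,0,0,0]
    - [0.062,0.1325,0,0,0,0]
    - [0.062,0.1325,0,0,0,0]
    - [0.062,0.1325,0,0,0,0]
    - [0.062,0.1325,0,0,0,0]
    - [0.062,0.1325,0,0,0,0]
    - [0.062,0.1325,0,0,0,0]
    - [0,0,0,0,0,0]
    - [0,0,0.14,0,0,0]
    - [0,0,0.14,0,0,0]
    - [0,0,0,0,0,0]
    - [0,0,0,0,0,0]
  claw: 0.5

```text
time_s: 40.67
tcp_pos: [0.4107, 0.3609, 0.0901]
tool_rot: [-0.0, 0.056, 0.998, 0.0]
force: [0.7, 0.1, 0.4]
gripper_width: 0.0708
gripper_force: 0.0
```

Call:
send_rows:
  plan:
    - [0,0,0.12,0,0,0]
    - [0,0,0.1,0,0,0]
    - [0,0,0.042,0,0,0]
    - [0,0,0,0,0,0]
    - [0,0,0,0,0,0]

```text
time_s: 41.3
tcp_pos: [0.4111, 0.3614, 0.012]
tool_rot: [0.001, 0.057, 0.998, 0.001]
force: [-0.3, -0.1, 0.4]
gripper_width: 0.0705
gripper_force: 0.0
```

Call:
send_rows:
  plan:
    - [0,0,0,0,0,0]
    - [0,0,0,0,0,0]
    - [0,0,0,0,0,0]
    - [0,0,0,0,0,0]
    - [0,0,0,0,0,0]
  claw: -1

```text
time_s: 41.92
tcp_pos: [0.4107, 0.3608, 0.011]
tool_rot: [0.0, 0.057, 0.998, 0.0]
force: [-0.8, -1.1, 7.5]
gripper_width: 0.0496
gripper_force: 20.0
```

Call:
send_rows:
  plan:
    - [0,0,-0.05,0,0,0]
    - [0,0,-0.12,0,0,0]
    - [0,0,-0.12,0,0,0]
    - [0,0,-0.12,0,0,0]
    - [0,0,-0.12,0,0,0]
    - [0,0,0,0,0,0]
    - [-0.0483,-0.1474,0,0,0,0]
    - [-0.0483,-0.1474,0,0,0,0]
    - [-0.0483,-0.1474,0,0,0,0]
    - [-0.0483,-0.1474,0,0,0,0]
    - [-0.0483,-0.1474,0,0,0,0]
    - [-0.0483,-0.1474,0,0,0,0]
    - [-0.0483,-0.1474,0,0,0,0]
    - [-0.0483,-0.1474,0,0,0,0]
    - [-0.0483,-0.1474,0,0,0,0]
    - [0,0,0,0,0,0]
    - [0,0,0,0,0,0]

```text
time_s: 44.05
tcp_pos: [0.4947, -0.0488, 0.1693]
tool_rot: [-0.0, 0.056, 0.998, 0.0]
force: [-0.3, -0.4, -0.9]
gripper_width: 0.0497
gripper_force: 20.0
```

```bash
python3 - <<'E'
from h import *
legs([((*BX(-.04,-.06),.013),3.028)])
tins()
E
```

```text
now [ 0.4947 -0.0488  0.1693] phi 3.029 w 0.0497 F [-0.3 -0.4 -0.9] t 44.0 j [ 0.7   0.27 -0.84  2.    0.24  0.98  1.2 ]
 shift 4 x [0.0001, -0.0006, 0.1302]
red []
yellow []
blue []
white [([0.5269, 0.3638, 0.044], [183.9, 238.4], 295, [175, 229, 20, 20])]
```

Call:
send_rows:
  plan:
    - [0,0,0.12,0,0,0]
    - [0,0,0.12,0,0,0]
    - [0,0,0.12,0,0,0]
    - [0,0,0.1,0,0,0]
    - [0,0,0.04,0,0,0]
    - [0,0,0.018,0,0,0]
    - [0,0,0,0,0,0]
    - [0,0,0,0,0,0]

```text
time_s: 45.25
tcp_pos: [0.4957, -0.0496, 0.015]
tool_rot: [0.001, 0.057, 0.998, -0.0]
force: [-0.2, 0.0, -0.9]
gripper_width: 0.0496
gripper_force: 20.0
```

Call:
send_rows:
  plan:
    - [0,0,0,0,0,0]
    - [0,0,0,0,0,0]
    - [0,0,0,0,0,0]
    - [0,0,0,0,0,0]
  claw: 0.35

```text
time_s: 45.75
tcp_pos: [0.4952, -0.0495, 0.0142]
tool_rot: [0.0, 0.057, 0.998, 0.0]
force: [0.4, 0.1, 0.3]
gripper_width: 0.0633
gripper_force: 0.0
```

Call:
send_rows:
  plan:
    - [0,0,-0.05,0,0,0]
    - [0,0,-0.12,0,0,0]
    - [0,0,-0.12,0,0,0]
    - [0,0,-0.12,0,0,0]
    - [0,0,-0.12,0,0,0]
    - [0,0,0,0,0,0]

```text
time_s: 46.5
tcp_pos: [0.4965, -0.0494, 0.1763]
tool_rot: [0.002, 0.057, 0.998, -0.001]
force: [0.4, 0.0, 0.1]
gripper_width: 0.0636
gripper_force: 0.0
```

```bash
python3 - <<'E'
from h import *
tins()
r=(.5268,.3638)
legs([((*r,.17),3.028),((*r,.011),3.028),((*r,.16),3.028),((*BX(.04,-.06),.16),3.028)])
E
```

```text
red []
yellow []
blue []
white [([0.5268, 0.3639, 0.044], [183.9, 238.4], 295, [175, 229, 20, 20])]
now [ 0.4945 -0.0495  0.1726] phi 3.029 w 0.0637 F [-0.6  0.2 -0.6] t 46.7 j [ 0.72  0.27 -0.85  1.99  0.24  0.98  1.2 ]
 shift 9 x [0.0055, 0.1534, 0.001]
 shift 4 x [0.0, 0.0, 0.1325]
 shift 4 x [0.0, 0.0, -0.1242]
 shift 9 x [-0.0351, -0.1535, 0.0]
```

Call:
send_rows:
  plan:
    - [0.0055,0.1534,0,0,0,0]
    - [0.0055,0.1534,0,0,0,0]
    - [0.0055,0.1534,0,0,0,0]
    - [0.0055,0.1534,0,0,0,0]
    - [0.0055,0.1534,0,0,0,0]
    - [0.0055,0.1534,0,0,0,0]
    - [0.0055,0.1534,0,0,0,0]
    - [0.0055,0.1534,0,0,0,0]
    - [0.0055,0.1534,0,0,0,0]
    - [0,0,0,0,0,0]
    - [0,0,0.14,0,0,0]
    - [0,0,0.14,0,0,0]
    - [0,0,0,0,0,0]
    - [0,0,0,0,0,0]
  claw: 0.5

```text
time_s: 48.45
tcp_pos: [0.5274, 0.3639, 0.0903]
tool_rot: [0.0, 0.057, 0.998, 0.0]
force: [0.0, 0.5, 1.4]
gripper_width: 0.0707
gripper_force: 0.0
```

Call:
send_rows:
  plan:
    - [0,0,0.12,0,0,0]
    - [0,0,0.1,0,0,0]
    - [0,0,0.042,0,0,0]
    - [0,0,0,0,0,0]
    - [0,0,0,0,0,0]

```text
time_s: 49.08
tcp_pos: [0.5278, 0.3644, 0.0122]
tool_rot: [0.001, 0.057, 0.998, 0.001]
force: [0.2, -0.6, 0.5]
gripper_width: 0.0704
gripper_force: 0.0
```

Call:
send_rows:
  plan:
    - [0,0,0,0,0,0]
    - [0,0,0,0,0,0]
    - [0,0,0,0,0,0]
    - [0,0,0,0,0,0]
    - [0,0,0,0,0,0]
  claw: -1

```text
time_s: 49.7
tcp_pos: [0.5274, 0.364, 0.0111]
tool_rot: [0.0, 0.056, 0.998, 0.0]
force: [-0.3, -0.9, 5.9]
gripper_width: 0.0496
gripper_force: 20.0
```

Call:
send_rows:
  plan:
    - [0,0,-0.05,0,0,0]
    - [0,0,-0.12,0,0,0]
    - [0,0,-0.12,0,0,0]
    - [0,0,-0.12,0,0,0]
    - [0,0,-0.12,0,0,0]
    - [0,0,0,0,0,0]
    - [-0.0351,-0.1535,0,0,0,0]
    - [-0.0351,-0.1535,0,0,0,0]
    - [-0.0351,-0.1535,0,0,0,0]
    - [-0.0351,-0.1535,0,0,0,0]
    - [-0.0351,-0.1535,0,0,0,0]
    - [-0.0351,-0.1535,0,0,0,0]
    - [-0.0351,-0.1535,0,0,0,0]
    - [-0.0351,-0.1535,0,0,0,0]
    - [-0.0351,-0.1535,0,0,0,0]
    - [0,0,0,0,0,0]
    - [0,0,0,0,0,0]

```text
time_s: 51.82
tcp_pos: [0.5741, -0.0583, 0.1693]
tool_rot: [-0.0, 0.056, 0.998, 0.0]
force: [-0.0, 0.3, -1.1]
gripper_width: 0.0497
gripper_force: 20.0
```

```bash
python3 - <<'E'
from h import *
legs([((*BX(.04,-.06),.013),3.028)])
E
```

```text
now [ 0.5741 -0.0583  0.1693] phi 3.029 w 0.0497 F [-0.   0.3 -1.1] t 51.8 j [ 0.65  0.42 -0.84  1.83  0.36  1.05  1.14]
 shift 4 x [0.0001, -0.0003, 0.1302]
```

Call:
send_rows:
  plan:
    - [0,0,0.12,0,0,0]
    - [0,0,0.12,0,0,0]
    - [0,0,0.12,0,0,0]
    - [0,0,0.1,0,0,0]
    - [0,0,0.04,0,0,0]
    - [0,0,0.018,0,0,0]
    - [0,0,0,0,0,0]
    - [0,0,0,0,0,0]

```text
time_s: 52.82
tcp_pos: [0.5751, -0.0587, 0.0151]
tool_rot: [0.001, 0.057, 0.998, -0.0]
force: [-0.2, -1.6, -1.4]
gripper_width: 0.0498
gripper_force: 20.0
```

Call:
send_rows:
  plan:
    - [0,0,0,0,0,0]
    - [0,0,0,0,0,0]
    - [0,0,0,0,0,0]
    - [0,0,0,0,0,0]
  claw: 0.35

```text
time_s: 53.32
tcp_pos: [0.5745, -0.0588, 0.0142]
tool_rot: [0.0, 0.057, 0.998, 0.0]
force: [-0.4, -0.1, -0.2]
gripper_width: 0.0631
gripper_force: 0.0
```

Call:
send_rows:
  plan:
    - [0,0,-0.05,0,0,0]
    - [0,0,-0.12,0,0,0]
    - [0,0,-0.12,0,0,0]
    - [0,0,-0.14,0,0,0]
    - [0,0,-0.14,0,0,0]
    - [0,0,-0.14,0,0,0]
    - [0,0,-0.14,0,0,0]
    - [0,0,-0.14,0,0,0]
    - [0,-0.15,0,0,0,0]
    - [0,-0.15,0,0,0,0]
    - [0,-0.15,0,0,0,0]
    - [0,-0.1,0,0,0,0]
    - [0,0,0,0,0,0]
    - [0,0,0,0,0,0]

```text
time_s: 55.08
tcp_pos: [0.556, -0.2216, 0.3118]
tool_rot: [0.0, 0.056, 0.998, 0.0]
force: [0.1, 0.8, -0.7]
gripper_width: 0.0637
gripper_force: 0.0
```

```bash
python3 - <<'E'
from h import *
s=snap("top");t=snap("side")
a=cv2.resize(s["pixels"][180:285,250:400,::-1],None,fx=3.0,fy=3.0,interpolation=cv2.INTER_CUBIC)
b=cv2.resize(t["pixels"][180:300,250:400,::-1],None,fx=3.0,fy=3.0,interpolation=cv2.INTER_CUBIC)
h=max(a.shape[0],b.shape[0]); a=cv2.copyMakeBorder(a,0,h-a.shape[0],0,0,0)
cv2.imwrite("pics/c4.png",np.hstack([a,b])[:,:800]) 
for al in (1.65,1.7,1.75,1.8):
    for ly in(.128,-.128):
        p=(*BX(.085-.175*np.cos(al),ly),.09+.175*np.sin(al)); print(al,ly,"side",proj(t,p).round(1),"top",proj(s,p).round(1))
legs([((.7,0,.32),3.028)])
E
```

```text
1.65 0.128 side [330.8 176.9] top [270.6 166.7]
1.65 -0.128 side [377.2 218. ] top [380.4 179.8]
1.7 0.128 side [333.  176.4] top [271.2 163.3]
1.7 -0.128 side [379.6 217.3] top [380.8 176.3]
1.75 0.128 side [335.1 176. ] top [271.7 159.9]
1.75 -0.128 side [381.9 216.7] top [381.1 172.9]
1.8 0.128 side [337.3 175.6] top [272.3 156.7]
1.8 -0.128 side [384.1 216.2] top [381.4 169.7]
now [ 0.5561 -0.2213  0.3117] phi 3.03 w 0.0635 F [-0.   0.4 -1.1] t 55.2 j [ 0.92  0.32 -0.83  1.61  0.24  1.32  1.52]
 shift 6 x [-0.0655, 0.1312, -0.0046]
```

View pics/c4.png

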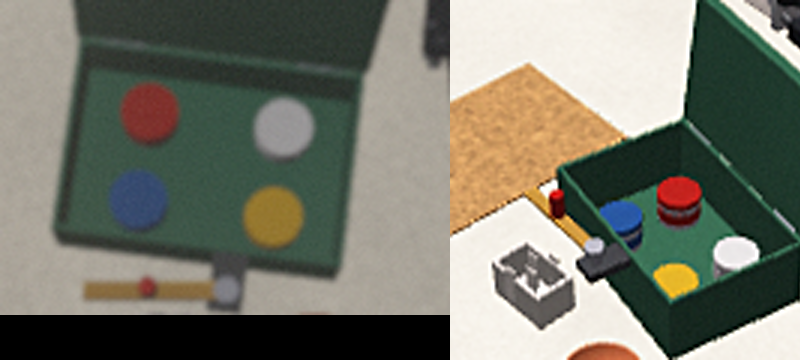

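All four tins stand upright in the box, and the lid is at about 1.71. Next I plan the pull from behind the lid.

```bash
python3 - <<'E'
from h import *
st=BX(.15,.03)
legs([((.556,-.2213,.34),3.028),((*st,.34),3.028),((*st,.235),3.028)])
def pt(a): o=.008+.009*np.sin(a); r=.155; return np.array([.085-r*np.cos(a)+o*np.sin(a), .09+r*np.sin(a)+o*np.cos(a)])
al=np.linspace(1.72,0,23); P=np.array([pt(a) for a in al]); print(P[0],P[-1])
d=np.diff(np.vstack([[.15,.235],P]),axis=0)/.3
print([[round(-x,3),round(-z,3)] for x,z in d])
E
```

```text
now [ 0.5561 -0.2213  0.3117] phi 3.03 w 0.0635 F [-0.   0.4 -1.1] t 55.2 j [ 0.92  0.32 -0.83  1.61  0.24  1.32  1.52]
 shift 1 x [0.0005, 0.0, -0.0944]
 shift 6 x [-0.0608, 0.1409, 0.0]
 shift 3 x [0.0, 0.0, 0.1167]
[0.1247531  0.24076572] [-0.07   0.098]
[[np.float64(0.084), np.float64(-0.019)], [np.float64(0.039), np.float64(-0.009)], [np.float64(0.04), np.float64(-0.006)], [np.float64(0.041), np.float64(-0.003)], [np.float64(0.041), np.float64(0.001)], [np.float64(0.041), np.float64(0.004)], [np.float64(0.041), np.float64(0.007)], [np.float64(0.04), np.float64(0.01)], [np.float64(0.039), np.float64(0.014)], [np.float64(0.038), np.float64(0.017)], [np.float64(0.037), np.float64(0.02)], [np.float64(0.035), np.float64(0.023)], [np.float64(0.033), np.float64(0.026)], [np.float64(0.031), np.float64(0.029)], [np.float64(0.029), np.float64(0.031)], [np.float64(0.026), np.float64(0.033)], [np.float64(0.023), np.float64(0.035)], [np.float64(0.021), np.float64(0.037)], [np.float64(0.017), np.float64(0.039)], [np.float64(0.014), np.float64(0.04)], [np.float64(0.011), np.float64(0.041)], [np.float64(0.007), np.float64(0.042)], [np.float64(0.004), np.float64(0.043)]]
```

Call:
send_rows:
  plan:
    - [0,0,-0.0944,0,0,0]
    - [-0.0608,0.141,0,0,0,0]
    - [-0.0608,0.141,0,0,0,0]
    - [-0.0608,0.141,0,0,0,0]
    - [-0.0608,0.141,0,0,0,0]
    - [-0.0608,0.141,0,0,0,0]
    - [-0.0608,0.141,0,0,0,0]
    - [0,0,0,0,0,0]
    - [0,0,0.1167,0,0,0]
    - [0,0,0.1167,0,0,0]
    - [0,0,0.1167,0,0,0]
    - [0,0,0,0,0,0]
    - [0,0,0,0,0,0]
  claw: -1

```text
time_s: 56.8
tcp_pos: [0.6937, 0.0174, 0.2362]
tool_rot: [0.001, 0.056, 0.998, 0.0]
force: [0.0, 0.4, 1.3]
gripper_width: 0.0003
gripper_force: 0.0
```

```bash
python3 - <<'E'
from h import *
legs([((*BX(.15,.03),.235),3.028)])
E
```

```text
now [0.6937 0.0174 0.2362] phi 3.029 w 0.0003 F [0.  0.4 1.3] t 56.8 j [ 0.44  0.56 -0.83  1.48  0.42  1.28  1.02]
 shift 1 x [0.0013, 0.0029, 0.004]
```

Call:
send_rows:
  plan:
    - [0.042,0,-0.007,0,0,0]
    - [0.042,0,-0.007,0,0,0]
    - [0.039,0,-0.009,0,0,0]
    - [0.04,0,-0.006,0,0,0]
    - [0.041,0,-0.003,0,0,0]
    - [0.041,0,0.001,0,0,0]
    - [0.041,0,0.004,0,0,0]
    - [0.041,0,0.007,0,0,0]
    - [0.04,0,0.01,0,0,0]
    - [0.039,0,0.014,0,0,0]
    - [0.038,0,0.017,0,0,0]
    - [0.037,0,0.02,0,0,0]

```text
time_s: 58.3
tcp_pos: [0.5491, 0.0335, 0.2218]
tool_rot: [-0.0, 0.056, 0.998, 0.0]
force: [1.7, 0.3, 0.1]
gripper_width: 0.0004
gripper_force: 0.8
```

Call:
send_rows:
  plan:
    - [0.035,0,0.023,0,0,0]
    - [0.033,0,0.026,0,0,0]
    - [0.031,0,0.029,0,0,0]
    - [0.029,0,0.031,0,0,0]
    - [0.026,0,0.033,0,0,0]
    - [0.023,0,0.035,0,0,0]
    - [0.021,0,0.037,0,0,0]
    - [0.017,0,0.039,0,0,0]
    - [0.014,0,0.04,0,0,0]

```text
time_s: 59.42
tcp_pos: [0.4813, 0.0412, 0.1334]
tool_rot: [-0.0, 0.057, 0.998, 0.0]
force: [2.1, 0.1, 1.0]
gripper_width: 0.0004
gripper_force: 0.5
```

```bash
python3 - <<'E'
from h import *
legs([((*BX(-.07,.03),.098),3.028)])
E
```

```text
now [0.4813 0.0412 0.1334] phi 3.029 w 0.0004 F [2.1 0.1 1. ] t 59.4 j [ 0.57  0.32 -0.92  2.06  0.32  0.91  0.94]
 shift 1 x [0.0221, 0.0044, 0.1181]
```

Call:
send_rows:
  plan:
    - [0.009,0,0.041,0,0,0]
    - [0.007,0,0.042,0,0,0]
    - [0.004,0,0.033,0,0,0]
    - [0,0,0,0,0,0]
    - [0,0,0,0,0,0]
    - [0,0,0,0,0,0]

```text
time_s: 60.18
tcp_pos: [0.4757, 0.0418, 0.0994]
tool_rot: [0.0, 0.057, 0.998, 0.0]
force: [-0.3, -0.0, 0.6]
gripper_width: 0.0005
gripper_force: 0.0
```

```bash
python3 - <<'E'
from h import *
legs([((*BX(-.07,.03),.098),3.028)])
t=snap("side"); b=cv2.resize(t["pixels"][200:300,250:400,::-1],None,fx=5,fy=5,interpolation=cv2.INTER_CUBIC)
cv2.imwrite("pics/c5.png",b)
E
```

```text
now [0.4757 0.0418 0.0994] phi 3.028 w 0.0005 F [-0.3 -0.   0.6] t 60.2 j [ 0.54  0.36 -0.89  2.1   0.38  0.84  0.88]
 shift 1 x [0.0033, 0.0044, 0.0047]
```

View pics/c5.png

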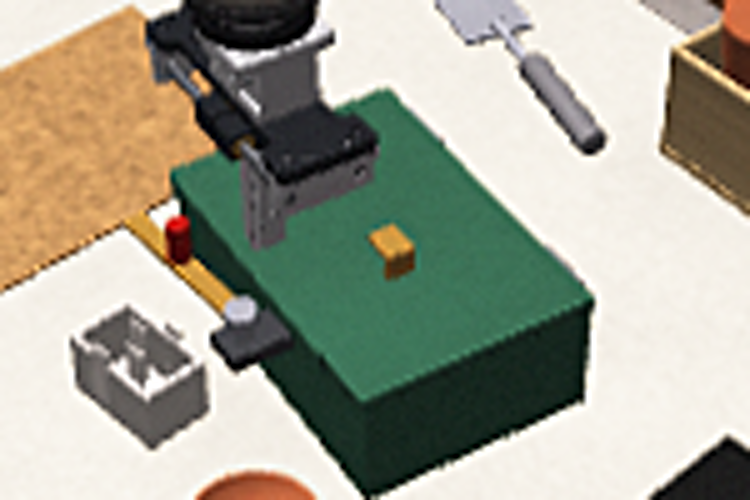

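Call:
send_rows:
  plan:
    - [0,0,0.005,0,0,0]
    - [0,0,0.005,0,0,0]
    - [0,0,0.004,0,0,0]
    - [0,0,0,0,0,0]
    - [0,0,0,0,0,0]

```text
time_s: 60.85
tcp_pos: [0.4761, 0.0419, 0.0975]
tool_rot: [0.001, 0.057, 0.998, -0.001]
force: [-19.8, -3.9, 62.4]
gripper_width: 0.0003
gripper_force: 31.3
```

The lid bottomed out on the rim: shut. Backing off, turning for the knob and measuring it.

Call:
send_rows:
  plan:
    - [0,0,-0.014,0,0,0]
    - [0,0,-0.12,0,0,0]
    - [0,0,-0.14,0,0,0]
    - [0,0,-0.14,0,0,0]
    - [0,0,0,0,0,0.053]
    - [0,0,0,0,0,0.053]
    - [0,0,0,0,0,0.053]
    - [0,0,0,0,0,0.053]
    - [0,0,0,0,0,0.053]
    - [0,0,0,0,0,0.053]
    - [0,0,0,0,0,0.053]
    - [0,0,0,0,0,0.053]
    - [0,0,0,0,0,0.053]
    - [0,0,0,0,0,0]
  claw: 0

```text
time_s: 62.6
tcp_pos: [0.4756, 0.0419, 0.2194]
tool_rot: [0.0, 0.721, 0.693, -0.0]
force: [-0.7, 0.1, -0.6]
gripper_width: 0.0472
gripper_force: 0.0
```

```bash
cat >> h.py <<'E'
def knob():
    for n,roi in(("top",(270,210,345,290)),("side",(270,225,345,285))):
        s=snap(n); im=s["pixels"].astype(int)
        for r in cent(n,lambda r,g,b:(r>g+40)&(r>b+40),.13 if n=="top" else .123,roi): print(n,r, "th",np.arctan2(r[0][1]+.0107,r[0][0]-.4184)+.1138)
E
python3 - <<'E'
from h import *
knob()
legs([((.4195,.0555,.2),1.53)])
E
```

```text
side ([0.4382, 0.1117, 0.123], [281.5, 237.2], 482, [270, 225, 35, 37]) th 1.5242208828189459
side ([0.5247, -0.0251, 0.123], [327.8, 248.2], 36, [324, 245, 9, 7]) th -0.02084602809422477
now [0.4756 0.0418 0.2194] phi 1.533 w 0.0468 F [-0.  -0.5 -0.3] t 62.8 j [ 0.5   0.15 -0.78  1.98  0.12  1.05 -0.37]
 shift 2 x [0.0189, -0.0944, 0.0324]
```

```bash
sed -i 's/(r>g+40)&(r>b+40),.13/(r>2.3*g)\&(r>2.3*b)\&(r>60),.13/' h.py; python3 - <<'E'
from h import *
knob()
t=snap("side");print(ray(t,285.6,248,.123),[proj(t,(.4195,.0555,z)).round(1).tolist() for z in(.107,.139)])
E
```

```text
side ([0.4222, 0.0651, 0.123], [285.5, 246.7], 31, [283, 243, 5, 9]) th 1.634506334811047
[0.41892161 0.05987706 0.123     ] [[286.8, 252.3], [286.2, 245.0]]
```

Call:
send_rows:
  plan:
    - [0.018,-0.094,0,0,0,0]
    - [0.018,-0.094,0,0,0,0]
    - [0.012,0,0,0,0,0]
    - [0,0,0.1,0,0,0]
    - [0,0,0.1,0,0,0]
    - [0,0,0.1,0,0,0]
    - [0,0,0.052,0,0,0]
    - [0,0,0,0,0,0]
    - [0,0,0,0,0,0]

```text
time_s: 64.18
tcp_pos: [0.4206, 0.0588, 0.1147]
tool_rot: [0.0, 0.721, 0.693, 0.0]
force: [0.2, -0.1, -0.1]
gripper_width: 0.0471
gripper_force: 0.0
```

Call:
send_rows:
  plan:
    - [0,0,0,0,0,0]
    - [0,0,0,0,0,0]
    - [0,0,0,0,0,0]
    - [0,0,0,0,0,0]
    - [0,0,0,0,0,0]
    - [0,0,0,0,0,0]
  claw: -1
  grip_force: 8

```text
time_s: 64.92
tcp_pos: [0.42, 0.0585, 0.114]
tool_rot: [0.0, 0.721, 0.693, 0.0]
force: [0.2, -0.6, 4.3]
gripper_width: 0.0157
gripper_force: 8.0
```

```bash
python3 - <<'E'
from h import *
legs([((.4195,.056,.112),1.53)])
p=arm.state()["tcp_pos"]; print(np.linalg.norm(p[:2]-[.4184,-.0107]),np.arctan2(p[1]+.0107,p[0]-.4184)+.1138)
E
```

```text
now [0.42   0.0585 0.114 ] phi 1.53 w 0.0157 F [ 0.2 -0.6  4.3] t 64.9 j [ 0.44  0.21 -0.8   2.2   0.21  0.81 -0.53]
 shift 1 x [-0.0084, -0.0014, 0.0065]
0.06923429263403269 1.6611903725795567
```

Call:
send_rows:
  plan:
    - [-0.001,0.0206,0,0,0,0.0294]
    - [-0.001,0.0206,0,0,0,0.0294]
    - [-0.001,0.0206,0,0,0,0.0294]
    - [-0.001,0.0206,0,0,0,0.0294]
    - [-0.001,0.0206,0,0,0,0.0294]
    - [-0.001,0.0206,0,0,0,0.0294]
    - [-0.001,0.0206,0,0,0,0.0294]
    - [-0.001,0.0206,0,0,0,0.0294]
    - [-0.001,0.0206,0,0,0,0.0294]
    - [0,0,0,0,0,0]

```text
time_s: 66.18
tcp_pos: [0.4699, 0.0355, 0.1141]
tool_rot: [-0.0, 0.94, 0.342, 0.001]
force: [6.6, 5.1, -3.0]
gripper_width: 0.0158
gripper_force: 8.0
```

```bash
cat >> h.py <<'E'
def hk():
    st=arm.state();p=st["tcp_pos"]; v=p[:2]-[.4184,-.0107]; print("r",np.linalg.norm(v),"th",np.arctan2(v[1],v[0])+.1138,st["force"].round(1),st["gripper_width"],p)
E
python3 - <<'E'
from h import *
hk(); legs([((.4184+.066*np.cos(-.1138),-.0107-.066*np.sin(.1138),.114),-.1138)])
E
```

```text
r 0.0691663354564204 th 0.8445568727818666 [ 6.6  5.1 -3. ] 0.01576978454886074 [0.46990606 0.03546393 0.11413908]
now [0.4699 0.0355 0.1141] phi 0.697 w 0.0158 F [ 6.6  5.1 -3. ] t 66.2 j [ 0.33  0.26 -0.61  2.11  0.2   0.82 -1.28]
 turn 5 x [-0.0001, -0.0002, 0.0516]
 shift 2 x [0.0334, 0.0862, 0.0002]
```

Call:
send_rows:
  plan:
    - [0.004,0.0213,0,0,0,0.0287]
    - [-0.001,0.0213,0,0,0,0.0287]
    - [-0.001,0.0213,0,0,0,0.0287]
    - [-0.001,0.0213,0,0,0,0.0287]
    - [-0.001,0.0213,0,0,0,0.0287]
    - [-0.001,0.0213,0,0,0,0.0287]
    - [-0.001,0.0213,0,0,0,0.0287]
    - [-0.001,0.0213,0,0,0,0.0287]
    - [0,0,0,0,0,0]

```text
time_s: 67.3
tcp_pos: [0.4862, -0.0119, 0.114]
tool_rot: [-0.0, 1.0, -0.012, 0.0]
force: [-0.1, 0.6, 3.5]
gripper_width: 0.0157
gripper_force: 8.0
```

```bash
python3 - <<'E'
from h import *
hk(); legs([((.4184+.0675*np.cos(-.1138),-.0107-.0675*np.sin(.1138),.114),-.1138)])
E
```

```text
r 0.06782005973944735 th 0.09587782443065665 [-0.1  0.6  3.5] 0.015719702085990814 [ 0.48620917 -0.01191542  0.113953  ]
now [ 0.4862 -0.0119  0.114 ] phi -0.024 w 0.0157 F [-0.1  0.6  3.5] t 67.3 j [ 0.29  0.26 -0.45  2.09  0.16  0.82 -1.85]
 turn 1 x [-0.0, -0.0001, 0.0286]
 shift 1 x [-0.0, 0.0216, -0.0002]
```

Last bit, in small steps until the stop is felt.

Call:
send_rows:
  plan:
    - [0,0.012,0,0,0,0.0145]
    - [0,0.01,0,0,0,0.0143]
    - [0,0,0,0,0,0]
    - [0,0,0,0,0,0]

```text
time_s: 67.8
tcp_pos: [0.4858, -0.0157, 0.1139]
tool_rot: [-0.001, 0.998, -0.056, -0.0]
force: [-2.4, 16.1, 5.3]
gripper_width: 0.0159
gripper_force: 8.0
```

Call:
send_rows:
  plan:
    - [0,0.004,0,0,0,0]
    - [0,0.003,0,0,0,0]
    - [0,0,0,0,0,0]
    - [0,0,0,0,0,0]

```text
time_s: 68.3
tcp_pos: [0.4856, -0.0177, 0.1139]
tool_rot: [-0.001, 0.998, -0.056, -0.0]
force: [-2.4, 16.5, 4.9]
gripper_width: 0.0203
gripper_force: 8.0
```

```bash
python3 - <<'E'
from h import *
hk()
E
```

```text
r 0.06753657270442677 th 0.009492642355721587 [-2.4 16.5  4.9] 0.020344897244608244 [ 0.48556951 -0.01773179  0.11392587]
```

The stop is firm (16 N against about 1 N friction). Release, lift clear and inspect.

Call:
send_rows:
  plan:
    - [0,0,0,0,0,0]
    - [0,0,0,0,0,0]
    - [0,0,0,0,0,0]
    - [0,0,0,0,0,0]
  claw: -0.1

```text
time_s: 68.8
tcp_pos: [0.4855, -0.0207, 0.1138]
tool_rot: [0.0, 0.998, -0.057, -0.0]
force: [1.5, -0.0, 0.3]
gripper_width: 0.0421
gripper_force: 0.0
```

Call:
send_rows:
  plan:
    - [0,0,-0.08,0,0,0]
    - [0,0,-0.12,0,0,0]
    - [0,0,-0.12,0,0,0]
    - [0,0,-0.12,0,0,0]
    - [0,0,-0.12,0,0,0]
    - [0,0.15,0,0,0,0]
    - [0,0.15,0,0,0,0]
    - [0,0.15,0,0,0,0]
    - [0,0.15,0,0,0,0]
    - [0,0.15,0,0,0,0]
    - [0,0,0,0,0,0]
    - [0,0,0,0,0,0]

```text
time_s: 70.3
tcp_pos: [0.4602, -0.2435, 0.2817]
tool_rot: [-0.0, 0.998, -0.057, -0.0]
force: [-0.1, 0.8, -0.3]
gripper_width: 0.0424
gripper_force: 0.0
```

```bash
python3 - <<'E'
from h import *
s=snap("top");t=snap("side")
a=cv2.resize(s["pixels"][170:320,250:400,::-1],None,fx=2.66,fy=2.66,interpolation=cv2.INTER_CUBIC)
b=cv2.resize(t["pixels"][190:340,250:400,::-1],None,fx=2.66,fy=2.66,interpolation=cv2.INTER_CUBIC)
cv2.imwrite("pics/c6.png",np.hstack([a,b]))
knob()
for th in (0,.05,.1):
    k=np.array([.4184+.065*np.cos(th-.1138),-.0107+.065*np.sin(th-.1138)]); print(th,proj(t,(*k,.123)).round(1),proj(s,(*k,.139)).round(1))
E
```

```text
top ([0.4847, -0.0161, 0.13], [328.4, 249.4], 13, [327, 248, 4, 4]) th 0.03253142509854692
side ([0.4856, -0.0082, 0.123], [315.0, 250.5], 35, [313, 247, 5, 10]) th 0.15098523227949645
0 [316.2 252.5] [329.3 249.4]
0.05 [315.6 251.9] [328.  249.3]
0.1 [315.1 251.4] [326.6 249.2]
```

View pics/c6.png

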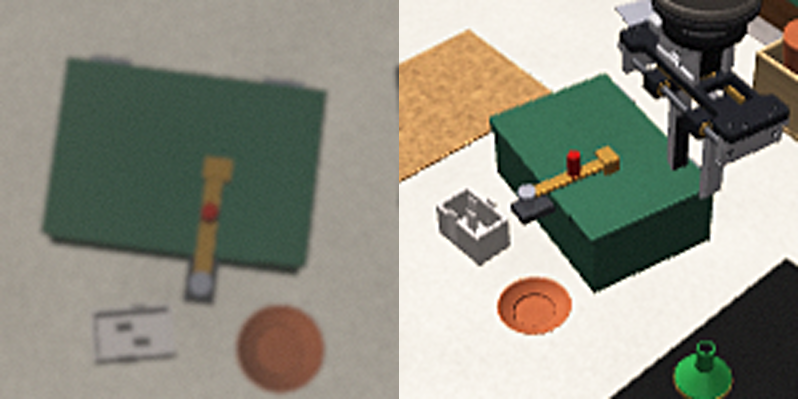

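The hook lies parallel to the box sides and seated in the keeper. The lid is shut, the rose is on the mat, and the tag holder and saucer haven't moved.

```bash
python3 -c "
from h import *
print(cent('top',lambda r,g,b:(g>r+45)&(g>b+25),.017,(400,190,490,310)))
print(arm.job_done())"
```

```text
[([0.4599, -0.2686, 0.017], [421.8, 266.9], 112, [418, 259, 9, 18])]
the job is handed in; nothing more can be done
None
```

The job is handed in: hammer and rose are on the mat, all four tins stand upright in the box, the lid is shut, and the hook was swung in last until it hit its stop at the keeper. I got no verdict back, didn't look at the hammer again after laying it down, and one picture I viewed was 750 × 800, over the 800 × 600 limit.

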